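Stack the empty tote on the loaded lens tote

ROBOT

A 7-joint arm with a two-finger parallel gripper is mounted at the origin on the work surface. World frame = base frame: x ahead of the robot, y to its left, z up, the work surface at z = 0. Lengths are in mm, angles in rad, forces in N, time in s.
With the tool pointing down it reaches from about 400 to 875 mm from the base axis. Payload 4.4 kg.
Tool frame: the origin (TCP) lies midway between the tips of the shut fingers; the grasp point (between the pads) lies env.grip_depth behind it (env.grip_depth is the distance from the TCP to the grasp point, in mm); z points along the fingers, y is the direction in which the jaws open and shut (so a half turn about z gives the same grasp; the last joint's range is limited). The gripper opens to 85 mm and grips with 20 to 120 N. Pads are 22 mm wide; open, the fingers measure 114 mm over their backs; the gripper's body (76 mm by 85 mm) begins 54 mm behind the grasp point. The pads swing forward as they close: fully open they stand 13 mm farther back than shut.
Start: joints at [-1.24, 0.628, 0.038, 1.517, -0.027, 0.996, -0.02], TCP at [251.183, 599.521, 231.313] pointing down, gripper open.
Joint ranges: [-3.06, 3.06], [-0.37, 2.12], [-1.25, 1.32], [0.18, 2.47], [-1.1, 4.24], [0.23, 1.98], [-2.94, 2.94]. Speed limits (rad/s): [2.57, 2.57, 3.14, 3.14, 3.14, 3.14, 3.14].

INTERFACE

Orientations are given as a rotation vector (axis times angle).
In Python, from station import env gives the robot as it stands.
- The arm moves only by the shell command python3 -m handwheel 'ROWS' [FORCE]. ROWS is JSON, a list of rows, each a list of 5 numbers: the shift along the tool's x, y, z in mm, then the turn about the tool's z in units of 6 degrees (1.0 is 6 degrees), then the finger opening in mm, from 0 to 85.4. A call has 1 to 5 rows; each row is the pose to reach, as a shift and turn from the pose commanded when the call began, along the tool's axes at that moment; what a row does not reach only later rows make up. A row lasts 1/12 s, in which the tool goes at most 41.7 mm and 7.16 degrees, less where a joint would pass 70% of its speed; a pose out of reach is approached as far as the arm can. A call with a gripper value outside its range is refused whole. The fingers move at their own pace and stop on an object; FORCE is the grip in N (left out, the last holds). Time passes only in rows, so rows that repeat a pose let the fingers close. It gives the time, the measured TCP pose, the force and the opening at its end, in the units of the state.
- env.read_state(): the state, without advancing time (a new reading comes with each control period).
- env.read_camera(name): name is "scene" or "top" or "wrist"; returns a dict with "pixels" (420x560x3 uint8, red, green, blue), "fx", "fy", "cx", "cy" (pixels), "pose" (4x4, takes a point from camera to world coordinates). Camera axes: x right, y up, looking along -z (the intrinsics and any distortion apply to the point x, -y, -z); pixel columns grow to the right and rows downward; lengths in mm; the calibration is good to about 2 mm. A picture is of the moment at which its call begins. There is no depth.
- env.close_job(): hands the job in, once; it reports no verdict.
The state is a dict: "time_s": time; "joint_positions": joint angles; "qvel": joint speeds; "tau": joint torques, N m; "ee_pos": TCP position; "tool_rot": TCP orientation; "force": force on the tool from outside, world axes, zero at the start; "wrist_torque": the same for the moment, N m; "finger_gap": opening from 0.0 (shut) to 1.0 (fully open).
Only numpy, scipy, OpenCV 4.12 (cv2) and the standard library are available. Lean on these libraries where they do the work, as an engineer would, in place of code of your own. Each camera call takes 0.05 s, during which the arm holds its last target.

TASK

The empty grey tote has been left standing on its end on the optical table: lay it down gently onto its base on the table and let go, then take it again, turn it to face the opposite way to the loaded tote and stack it on top, so that it sits level on the stacking ledges instead of nesting down onto the lenses. Lower it into place rather than dropping it, leave the loaded tote where it stands with both lenses upright in it, and do not knock the other things on the table about.

Things in the scene. Friction and masses are not known exactly. Their poses are not given: they have to be found in the camera images.
- empty_tote_centre (a point): Centre of the empty grey stack-nest tote, an open box 160 mm long (x, + to its front end), 62 wide (y), 62 high (z, base to mouth); 0.10-0.19 kg. Point is mid-length, mid-width, 31 mm above the base; centre of mass about 4 mm nearer the base. Grip it across the width by its flat parallel outer skirts, which run all along the length, 36 to 62 mm above the base; below them all walls slope inwards.
- loaded_tote_centre (a point): Centre of the loaded tote: same kind and size (point 31 mm above base, +x to its front), on its base on the table, two lenses inside. 50 mm above its base, inside the rim, are stacking ledges: one mid-front, one in each rear corner. A tote facing the opposite way stands on them with its centre 50 mm straight above this point, with about 5 mm play; facing the same way it nests down onto the lenses.
- lens0_centre (a point): Centre of a black lens barrel, 32 mm diameter, 38 mm high, standing in the rear half of the loaded tote on its 3 mm floor (its top is 41 mm above the tote's base); 0.07 kg; z is its axis.
- lens1_centre (a point): Centre of the like lens barrel in the front half of the loaded tote.
- empty_front (a point): Middle of the empty tote's front end face, half-way up, 80 mm from the centre along +x. The front has a 32 mm wide shallow notch in the rim, a foot column at each corner and a recess between them. The feet's soles are level with the base and end 72.5 mm from the tote's middle.
- empty_rear (a point): Middle of the empty tote's rear end face, half-way up, 80 mm from the centre along -x. The rear has a full rim, one foot column in the middle (its sole ends 72.5 mm from the tote's middle) and a recess at each corner. Held across the skirts within 15 mm of this end, the tote can turn between the fingertips while it is swung down.
- loaded_front (a point): Middle of the loaded tote's front end face (the end with the notch in its rim), half-way up.
- loaded_rear (a point): Middle of the loaded tote's rear end face, half-way up. The stacked tote's front comes above it.
- empty_tote: The empty tote's body, origin at the centre of its underside, same axes. It starts standing on its front end (+x down), leaning 12 degrees to its base side, resting on its front skirt edge and front feet. To lie on its base it swings 78 degrees about the front feet, rear end coming down on the side its base looks to (-z), where the table is free. Pushed about 8 degrees that way it topples.
- loaded_tote: The loaded tote's body; its origin is the centre of the underside of its base, axes as for its centre.
- lens0: Lens barrel in the rear half, origin at the centre of its underside.
- lens1: Lens barrel in the front half, origin at the centre of its underside.
- post_holder: Bystander: black post holder with a steel post on a round foot, 31 mm diameter, 88 mm high, loose, between the two totes; origin at its underside.
- mirror_mount: Bystander: mirror mount on a short pedestal, 44 mm wide, 84 mm high, loose; origin at its underside.
- lens_cap: Bystander: flat black lens cap, 52 mm diameter, 9 mm thick, loose; origin at its underside.
- zoom_lens: Bystander: large black camera lens standing upright, 74 mm diameter, 105 mm high, loose; origin at its underside.
- driver: Bystander: screwdriver lying on the table, 190 mm long, loose.
- clamp_fork: Bystander: slotted steel table clamp, 77 mm long, 17 mm high, loose; origin at its underside.
Things that resemble listed ones, but are neither listed nor needed, are in the scene too. Leave any yellow look-alike of the empty_tote alone.

How it is judged (in metres and radians):
On the way:
1. the empty tote lies on its base on the table, level and let go (angle between empty_tote_centre's own z axis and vertical below 0.06 rad and height (world z) of empty_tote_centre below 0.036 m and contact force between the fingers and empty_tote below 0.1 N and linear speed of empty_tote below 0.03 m/s), for 0.15 s.
At the end, for the whole second after the job is handed in: The empty tote is stacked on the loaded one facing the opposite way: base 50 mm (+-3) above the other's base, each end within 12 mm of over the other's opposite end, level within 3 degrees, at rest; the loaded tote is level on the table with both lenses upright in it (z of empty_tote in the frame of loaded_tote between 0.047 and 0.053 m and horizontal distance between empty_front and loaded_rear below 0.012 m and horizontal distance between empty_rear and loaded_front below 0.012 m and angle between each of empty_tote, loaded_tote's own z axis and vertical below 0.05 rad and height (world z) of loaded_tote below 0.005 m and distance between each of lens0_centre, lens1_centre and loaded_tote below 0.06 m and angle between each of lens0_centre, lens1_centre's own z axis and vertical below 0.2 rad and linear speed of empty_tote below 0.02 m/s); the robot touches nothing.
It fails at once if the empty tote is let fall: out of the fingers it moves faster than 0.5 m/s or turns faster than 5 rad/s (contact force between the fingers and empty_tote below 0.1 N and (linear speed of empty_tote above 0.5 m/s or angular speed of empty_tote above 5 rad/s)).
It fails at once if the empty tote bears on a lens with more than 2 N (contact force between empty_tote and lens0 above 2 N or contact force between empty_tote and lens1 above 2 N).
It fails at once if the loaded tote is moved more than 30 mm (distance of loaded_tote from where it was at the start of the episode above 0.03 m).
It fails at once if a bystander is moved more than 30 mm (distance of any of post_holder, mirror_mount, lens_cap, zoom_lens, driver, clamp_fork from where it was at the start of the episode above 0.03 m).
It also fails if it takes over 51 s, if anything falls off the work surface, if the arm or the gripper's body presses on something with over 40 N, if the wrist force passes 120 N, or if a joint passes its speed limit or range.

## Working session

There is one attempt and no reset: what is moved stays moved. The work goes in short steps, Python scripts to look and compute and a shell command to move; the robot and the scene stay as the last step left them, time stands still between calls to the robot, and variables do not carry over. Pictures are saved under pics/ and viewed, and the job is handed in when it is done.

```bash
ls; mkdir -p pics; python3 - <<'E'
from station import env
import cv2
s=env.read_state();print({k:(v if not hasattr(v,'round') else v) for k,v in s.items()}, env.grip_depth)
for n in("scene","top","wrist"):
    c=env.read_camera(n);cv2.imwrite(f"pics/{n}0.png",c["pixels"][:,:,::-1]);print(n,[c[k] for k in("fx","fy","cx","cy")],c["pose"].round(3).tolist(),c.keys())
E
```

```text
pics
{'time_s': 0.0, 'joint_positions': array([-1.23979558,  0.62935969,  0.03843234,  1.51839189, -0.02700173,
        0.99631076, -0.01997607]), 'qvel': array([-0.00061025,  0.00012264,  0.00108871,  0.0013207 ,  0.00012072,
        0.00048919,  0.00050251]), 'tau': array([-1.58954090e-04, -5.63391924e+01,  1.22604501e+00, -1.93450785e+01,
        1.09485170e-02,  1.05195094e-02,  8.45144967e-06]), 'ee_pos': array([250.92455909, 598.91508344, 230.37249637]), 'tool_rot': array([-6.19093329e-01, -3.07961441e+00,  3.01169349e-03]), 'force': array([ 0.50115481,  0.17790682, -0.14383374]), 'wrist_torque': array([ 0.05018006, -0.02023793,  0.05208803]), 'finger_gap': 0.999371538174795} 18.700000000000003
scene [404.7444896833332, 404.7444896833332, 286.9815682700712, 207.5457971835914] [[0.496, -0.568, 0.657, 1250.346], [0.868, 0.312, -0.386, -425.515], [0.014, 0.762, 0.648, 797.131], [0.0, 0.0, 0.0, 1.0]] dict_keys(['pixels', 'fx', 'fy', 'cx', 'cy', 'pose'])
top [382.48868325623664, 382.48868325623664, 282.7365272647011, 206.61689941501024] [[-0.006, 0.996, -0.092, 461.058], [-1.0, -0.008, -0.019, -26.243], [-0.02, 0.092, 0.996, 1233.058], [0.0, 0.0, 0.0, 1.0]] dict_keys(['pixels', 'fx', 'fy', 'cx', 'cy', 'pose'])
wrist [305.2031135848384, 305.2031135848384, 279.3784756799258, 205.89649848847625] [[0.387, -0.878, -0.283, 178.111], [0.922, 0.368, 0.12, 628.416], [-0.001, -0.307, 0.952, 372.802], [0.0, 0.0, 0.0, 1.0]] dict_keys(['pixels', 'fx', 'fy', 'cx', 'cy', 'pose'])
```

View pics/scene0.png

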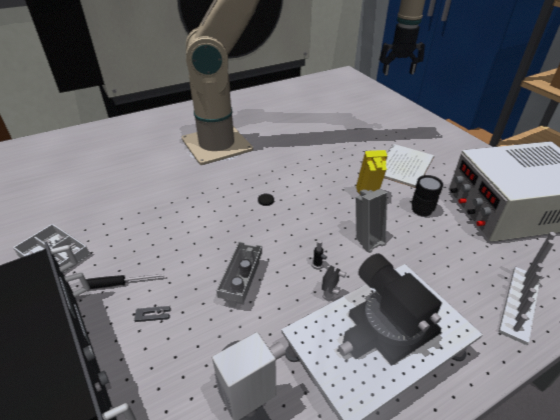

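View pics/top0.png

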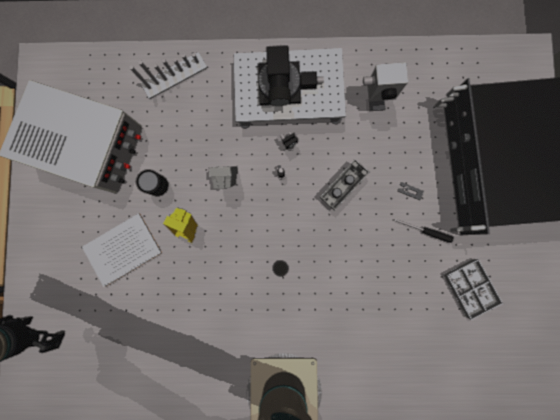

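View pics/wrist0.png

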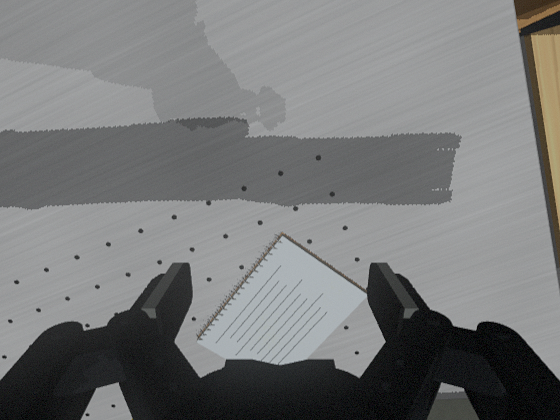

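```bash
python3 - <<'E'
import cv2,numpy as np
s=cv2.imread("pics/scene0.png");t=cv2.imread("pics/top0.png")
a=cv2.resize(s[140:310,200:460],None,fx=3,fy=3,interpolation=cv2.INTER_CUBIC);cv2.imwrite("pics/s_crop.png",a)
b=cv2.resize(t[120:240,130:390],None,fx=3,fy=3,interpolation=cv2.INTER_CUBIC);cv2.imwrite("pics/t_crop.png",b)
b=cv2.resize(t[140:240,160:260],None,fx=6,fy=6,interpolation=cv2.INTER_CUBIC);cv2.imwrite("pics/t_crop2.png",b)
E
```

```text
(no output)
```

View pics/s_crop.png

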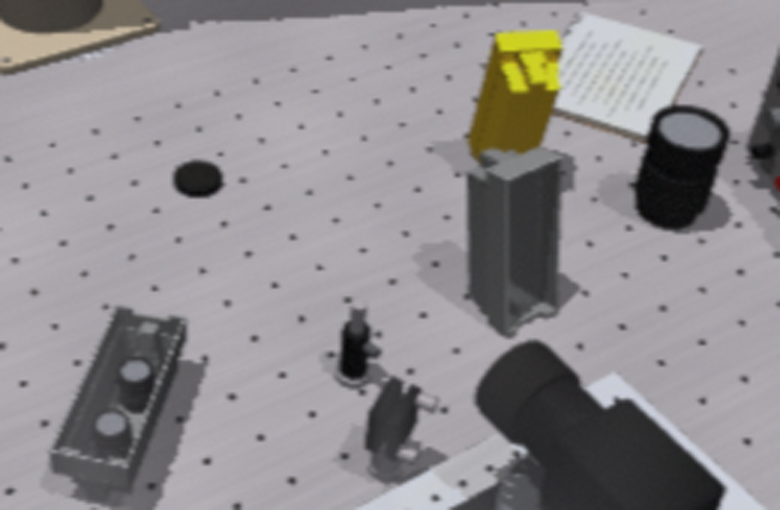

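View pics/t_crop.png

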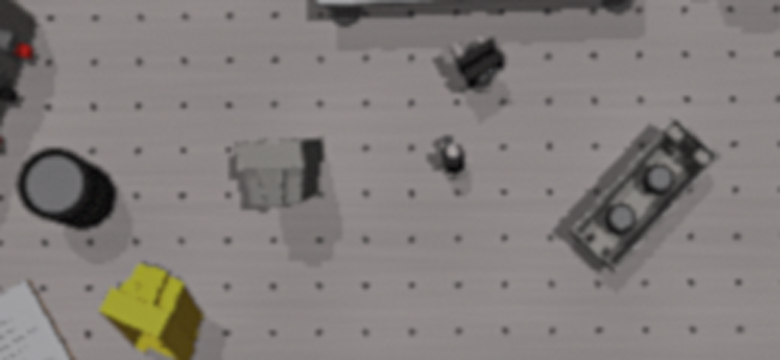

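View pics/t_crop2.png

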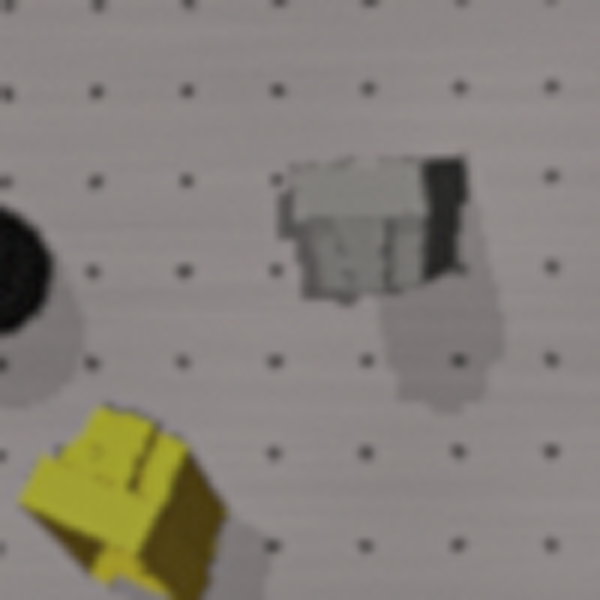

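```bash
cat > h.py <<'E'
from station import env
import cv2,numpy as np
from scipy.spatial.transform import Rotation as R
def K(c): return np.array([[c["fx"],0,c["cx"]],[0,c["fy"],c["cy"]],[0,0,1.]])
def ray(c,uv):
    uv=np.atleast_2d(uv).astype(float)
    d=np.stack([(uv[:,0]-c["cx"])/c["fx"],-(uv[:,1]-c["cy"])/c["fy"],-np.ones(len(uv))],1)
    return c["pose"][:3,3],d@c["pose"][:3,:3].T
def onplane(c,uv,z):
    o,d=ray(c,uv);return o+d*((z-o[2])/d[:,2])[:,None]
def proj(c,P):
    P=np.atleast_2d(P).astype(float);q=(P-c["pose"][:3,3])@c["pose"][:3,:3]
    return np.stack([c["cx"]-c["fx"]*q[:,0]/q[:,2],c["cy"]+c["fy"]*q[:,1]/q[:,2]],1)
def tri(c1,u1,c2,u2):
    o1,d1=ray(c1,u1);o2,d2=ray(c2,u2);d1=d1[0];d2=d2[0]
    s=np.linalg.lstsq(np.stack([d1,-d2],1),o2-o1,rcond=None)[0]
    a=o1+s[0]*d1;b=o2+s[1]*d2;return (a+b)/2,np.linalg.norm(a-b)
def tool():
    s=env.read_state();return s["ee_pos"],R.from_rotvec(s["tool_rot"]).as_matrix(),s
def goto(xyz,ydir=None):
    """shift needed in tool axes, turn units so that tool y is along +-ydir (deg world)"""
    p,M,s=tool();d=M.T@(np.array(xyz)-p);cur=np.degrees(np.arctan2(M[1,1],M[0,1]))
    out=[d.round(1),"cur y deg %.1f"%cur]
    if ydir is not None:
        for k in(0,180):
            e=((ydir+k-cur+180)%360)-180;out.append("turn units %.2f (about tool z, j7 %.2f)"%(-e/6,s["joint_positions"][6]))
    print(*out)
def shot(n,f,crop=None,k=1):
    c=env.read_camera(n);im=c["pixels"][:,:,::-1].copy();np.savez("pics/"+f+".npz",**c)
    if crop: 
        x0,y0,x1,y1=crop;im=im[y0:y1,x0:x1]
    if k!=1: im=cv2.resize(im,None,fx=k,fy=k,interpolation=cv2.INTER_CUBIC)
    cv2.imwrite("pics/"+f+".png",im);return c
def load(f): return dict(np.load("pics/"+f+".npz"))
E
python3 - <<'E'
from h import *
t=shot("top","top1");s=shot("scene","scene1");np.set_printoptions(suppress=True,precision=1)
f=lambda uv:np.array(uv)/3+[130,120]
print("loaded rim", onplane(t,f([[680,120],[716,158],[603,272],[555,230]]),62))
print("lens tops",onplane(t,f([[622,218],[660,178]]),41))
g=lambda uv:np.array(uv)/6+[160,140]
print("top band", onplane(t,g([[291,165],[423,160],[425,217],[300,217]]),155))
for n,uv,z in(("post",[281,172],60),("mirror",[289,141],80),("cap",[280,268],9),("zoom",[150,182],105),("yellow",[180,222],120),("breadboard edge",[290,122],20),("camera",[280,100],150)): print(n,onplane(t,uv,z))
h=lambda uv:np.array(uv)/3+[200,140]
print("rear rim corners tri",tri(t,g([[425,158]]),s,h([[500,180]])),tri(t,g([[291,163]]),s,h([[560,157]])))
goto([550,200,230],90)
E
```

```text
loaded rim [[ 713.  -233.4   62. ]
 [ 672.9 -269.4   62. ]
 [ 556.1 -151.3   62. ]
 [ 599.7 -102.9   62. ]]
lens tops [[ 614.2 -174.3   41. ]
 [ 656.  -214.8   41. ]]
top band [[675.6 207.1 155. ]
 [677.3 143.8 155. ]
 [649.8 142.7 155. ]
 [650.3 202.5 155. ]]
post [[678.    1.3  60. ]]
mirror [[770.6 -24.3  80. ]]
cap [[379.4   7.5   9. ]]
zoom [[643.2 393.7 105. ]]
yellow [[521.5 296.6 120. ]]
breadboard edge [[849.7 -28.   20. ]]
camera [[874.3   0.9 150. ]]
rear rim corners tri (array([676.8, 141.6, 161.6]), np.float64(0.5452088627126462)) (array([675.7, 206.3, 160.4]), np.float64(0.831034699779998))
[-430.  -252.7    1.1] cur y deg 67.3 turn units -3.79 (about tool z, j7 -0.02) turn units 26.21 (about tool z, j7 -0.02)
```

```bash
python3 - <<'E'
from h import *
goto([600,174,290],88.5)
E
python3 -m handwheel '[[-80,-40,-10,-0.7,85],[-160,-80,-30,-1.5,85],[-200,-100,-40,-2.5,85],[-200,-100,-50,-3.5,85],[-200,-100,-50,-3.5,85]]'
python3 - <<'E'
from h import *
goto([600,174,290],88.5)
E
```

```text
[-486.2 -257.4  -58.9] cur y deg 67.3 turn units -3.54 (about tool z, j7 -0.02) turn units 26.46 (about tool z, j7 -0.02)
time_s: 0.67
ee_pos: [384.6, 443.6, 275.4]
tool_rot: [-0.04, -3.141, 0.001]
force: [0.3, 0.3, -0.3]
finger_gap: 0.996
[-222.3 -264.   -14.5] cur y deg 88.5 turn units 0.00 (about tool z, j7 0.61) turn units -30.00 (about tool z, j7 0.61)
```

```bash
python3 -m handwheel '[[-220,-264,-15,0,85],[-220,-264,-15,0,85],[-220,-264,-15,0,85],[-220,-264,-15,0,85],[-220,-264,-15,0,85]]'
python3 -m handwheel '[[-32,-50,0,0,85],[-64,-100,0,0,85],[-64,-100,0,0,85],[-64,-100,0,0,85],[-64,-100,0,0,85]]'
python3 - <<'E'
from h import *
c=shot("wrist","w1");shot("scene","s1")
goto([600,174,290],88.5)
E
```

```text
time_s: 1.08
ee_pos: [512.9, 279.8, 284.6]
tool_rot: [0.047, 3.141, 0.0]
force: [-0.2, 0.4, -0.2]
finger_gap: 0.996
time_s: 1.5
ee_pos: [574.1, 176.5, 284.1]
tool_rot: [0.057, 3.141, -0.002]
force: [-0.2, 0.8, -0.3]
finger_gap: 0.995
[-27.9  -6.   -5.9] cur y deg 88.3 turn units -0.03 (about tool z, j7 1.18) turn units 29.97 (about tool z, j7 1.18)
```

View pics/w1.png

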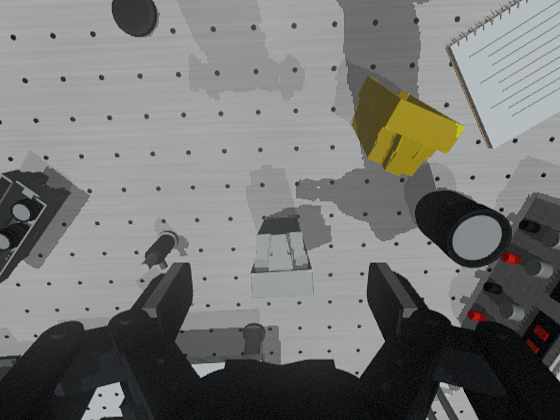

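```bash
python3 - <<'E'
from h import *
np.set_printoptions(suppress=True,precision=1)
c=load("w1");print(c["pose"][:3,3])
im=c["pixels"][:,:,::-1];cv2.imwrite("pics/w1c.png",cv2.resize(im[200:310,225:345],None,fx=5,fy=5,interpolation=cv2.INTER_CUBIC))
E
```

```text
[495.1 178.3 426.4]
```

View pics/w1c.png

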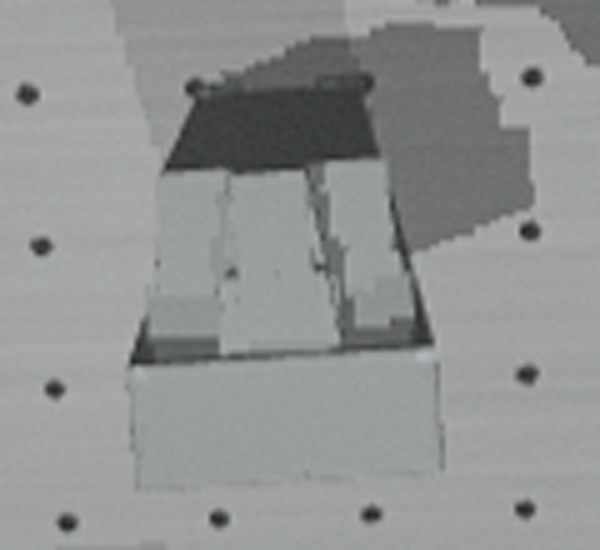

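```bash
python3 - <<'E'
from h import *
np.set_printoptions(suppress=True,precision=1)
c=load("w1")
g=lambda uv:np.array(uv)/5+[225,200]
a=onplane(c,g([[130,365],[435,347]]),156.5);b=onplane(c,g([[137,488],[443,468]]),161.9)
print(a,b)
w=np.vstack([a,b]);print(w.mean(0))
for q in(a,b):
    d=q[1]-q[0];print(np.degrees(np.arctan2(d[1],d[0])),np.linalg.norm(d))
E
```

```text
[[651.8 144.1 156.5]
 [649.9 205.1 156.5]] [[676.7 144.4 161.9]
 [674.3 206.1 161.9]]
[663.2 174.9 159.2]
91.73729629917149 61.034969524345925
92.26795496633689 61.75736925082917
```

```bash
python3 - <<'E'
from h import *
goto([665,174.9,200],92)
goto([665,174.9,126],92)
E
```

```text
[-92.9  -3.2  84.1] cur y deg 88.3 turn units -0.61 (about tool z, j7 1.18) turn units 29.39 (about tool z, j7 1.18)
[-93.   -3.3 158.1] cur y deg 88.3 turn units -0.61 (about tool z, j7 1.18) turn units 29.39 (about tool z, j7 1.18)
```

```bash
python3 -m handwheel '[[-35,-1,28,-0.2,85],[-70,-2,56,-0.5,85],[-93,-3,84,-0.6,85],[-93,-3,84,-0.6,85],[-93,-3,84,-0.6,85]]'
python3 - <<'E'
from h import *
goto([665,174.9,126],92)
E
```

```text
time_s: 2.02
ee_pos: [663.9, 175.3, 196.0]
tool_rot: [0.054, -3.134, 0.001]
force: [-0.8, -0.0, 0.1]
finger_gap: 0.994
[-1.5 -0.4 70. ] cur y deg 92.0 turn units -0.01 (about tool z, j7 1.29) turn units 29.99 (about tool z, j7 1.29)
```

```bash
python3 -m handwheel '[[-1,0,20,0,85],[-1,0,40,0,85],[-1,0,56,0,85],[-1,0,68,0,85],[-1,0,68,0,85]]'
python3 - <<'E'
from h import *
shot("wrist","w2");shot("scene","s2",(330,150,430,260),6)
goto([665,174.9,126],92)
E
```

```text
time_s: 2.43
ee_pos: [664.7, 175.6, 131.7]
tool_rot: [0.055, -3.139, -0.001]
force: [-0.7, 0.2, -0.9]
finger_gap: 0.997
[ 1.8 -0.3  7.9] cur y deg 91.9 turn units -0.01 (about tool z, j7 1.28) turn units 29.99 (about tool z, j7 1.28)
```

View pics/w2.png

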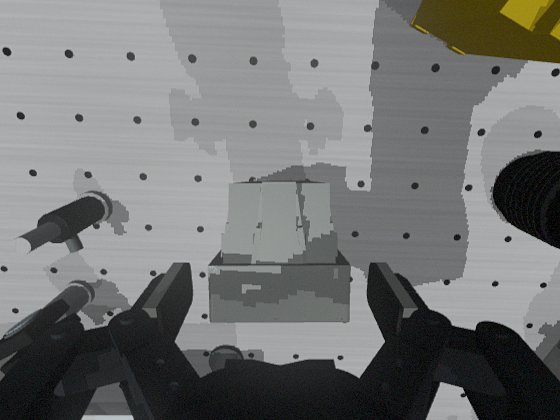

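View pics/s2.png

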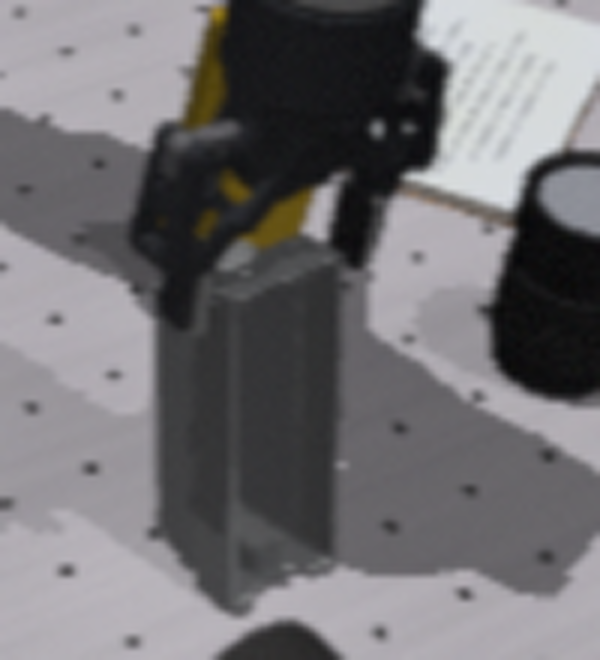

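```bash
python3 -m handwheel '[[0,0,4,0,85],[0,0,8,0,85],[0,0,8,0,72],[0,0,8,0,64],[0,0,8,0,60]]' 20
python3 -m handwheel '[[0,0,0,0,58],[0,0,0,0,56],[0,0,0,0,56],[0,0,0,0,56]]' 20
python3 - <<'E'
from h import *
shot("wrist","w3");shot("scene","s3",(330,150,430,260),6)
print(env.read_state())
E
```

```text
time_s: 2.95
ee_pos: [667.0, 174.1, 124.7]
tool_rot: [-0.051, 3.141, 0.0]
force: [-1.0, 0.0, 0.2]
finger_gap: 0.723
time_s: 3.28
ee_pos: [667.0, 174.1, 124.6]
tool_rot: [-0.051, 3.141, 0.0]
force: [0.0, 0.7, 2.4]
finger_gap: 0.723
{'time_s': 3.3833, 'joint_positions': array([-0.27865733,  0.79932618, -0.03131356,  1.48889951,  0.02962217,
        0.85320688,  1.28340302]), 'qvel': array([ 0.00019485, -0.00108809, -0.00119085, -0.00026943,  0.00030577,
       -0.00042636, -0.0008155 ]), 'tau': array([ 2.35635024e-01, -6.08119011e+01,  5.46604693e-01, -1.67230153e+01,
        1.02973001e-01, -6.22795383e-02,  4.68415717e-03]), 'ee_pos': array([667.03921096, 174.12878043, 124.63986187]), 'tool_rot': array([-5.11449947e-02,  3.14061542e+00,  4.71206971e-04]), 'force': array([-0.46474235,  1.01971385,  3.18324013]), 'wrist_torque': array([0.06796286, 0.1250774 , 0.01033468]), 'finger_gap': 0.7256295812193565}
```

View pics/w3.png

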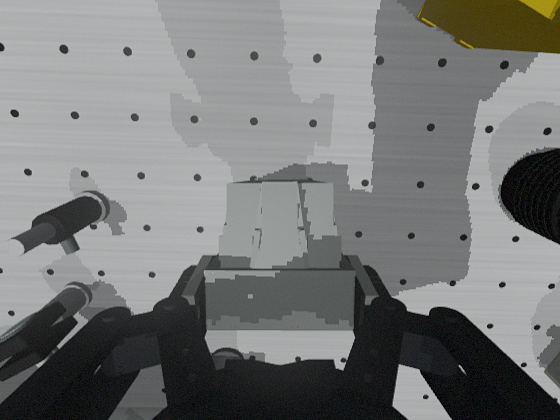

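View pics/s3.png

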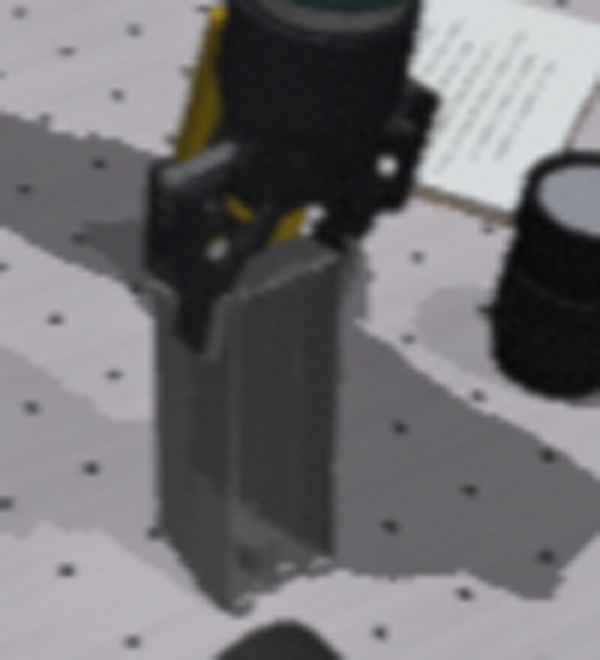

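```bash
python3 - <<'E'
import numpy as np
for d in np.arange(0,79,3):
    a=np.radians(82.3+d);print(d,round(20-149.8*np.cos(a),1),round(148.5-149.8*np.sin(a),1))
E
python3 -m handwheel '[[4,0,0,0,56],[8,0,0,0,56],[16,0,-0.5,0,56],[23.5,0,-1,0,56],[31.5,0,-1,0,56]]' 20
python3 -c "
from h import *
shot('scene','s4',(330,130,450,260),5);print(env.read_state()['force'],env.read_state()['ee_pos'])"
```

```text
0 -0.1 0.1
3 7.7 -0.8
6 15.6 -1.2
9 23.4 -1.3
12 31.2 -0.9
15 39.0 -0.1
18 46.8 1.1
21 54.5 2.7
24 62.0 4.7
27 69.5 7.1
30 76.8 9.9
33 84.0 13.1
36 91.0 16.6
39 97.8 20.5
42 104.4 24.8
45 110.8 29.3
48 116.9 34.3
51 122.7 39.5
54 128.3 45.0
57 133.6 50.8
60 138.5 56.9
63 143.2 63.2
66 147.5 69.8
69 151.4 76.6
72 155.0 83.5
75 158.2 90.7
78 161.0 98.0
time_s: 3.8
ee_pos: [634.3, 172.8, 125.3]
tool_rot: [0.051, -3.141, 0.0]
force: [2.0, 0.5, 1.5]
finger_gap: 0.724
[-0.96134117 -0.25871432  3.38468935] [632.12400332 172.73949963 125.25430764]
```

View pics/s4.png

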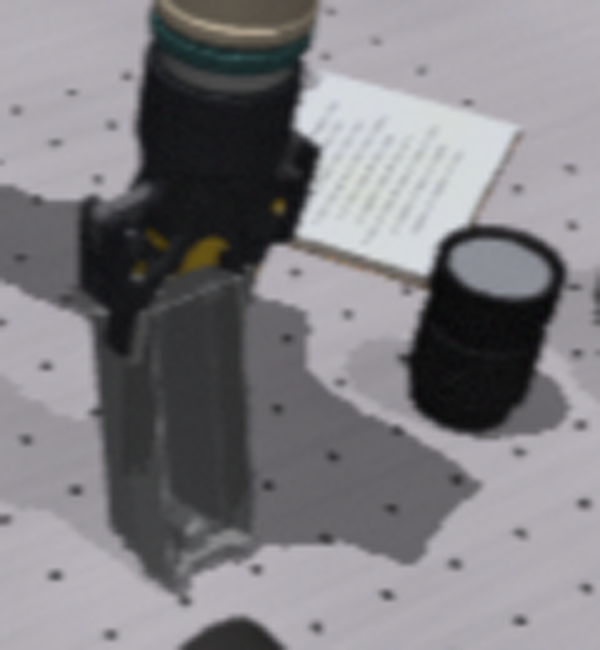

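```bash
python3 -m handwheel '[[7.5,0,1,0,56],[15.5,0,2,0,56],[23,0,3.5,0,56],[30.5,0,5.5,0,56],[38,0,8,0,56]]' 20
python3 -m handwheel '[[7.5,0,3,0,56],[14.5,0,6,0,56],[21.5,0,9.5,0,56],[28.5,0,13.5,0,56],[35,0,17.5,0,56]]' 20
python3 -c "
from h import *
shot('scene','s5',(300,130,450,260),5);print(env.read_state()['force'],env.read_state()['ee_pos'])"
```

```text
time_s: 4.27
ee_pos: [598.8, 171.8, 120.1]
tool_rot: [-0.051, 3.136, 0.001]
force: [-1.7, -0.8, 17.6]
finger_gap: 0.722
time_s: 4.68
ee_pos: [560.5, 170.6, 101.8]
tool_rot: [0.051, -3.14, 0.0]
force: [-6.5, 0.4, 15.2]
finger_gap: 0.724
[-6.12583298 -0.27056101 13.77702341] [558.24998167 170.44218855 100.51159755]
```

View pics/s5.png

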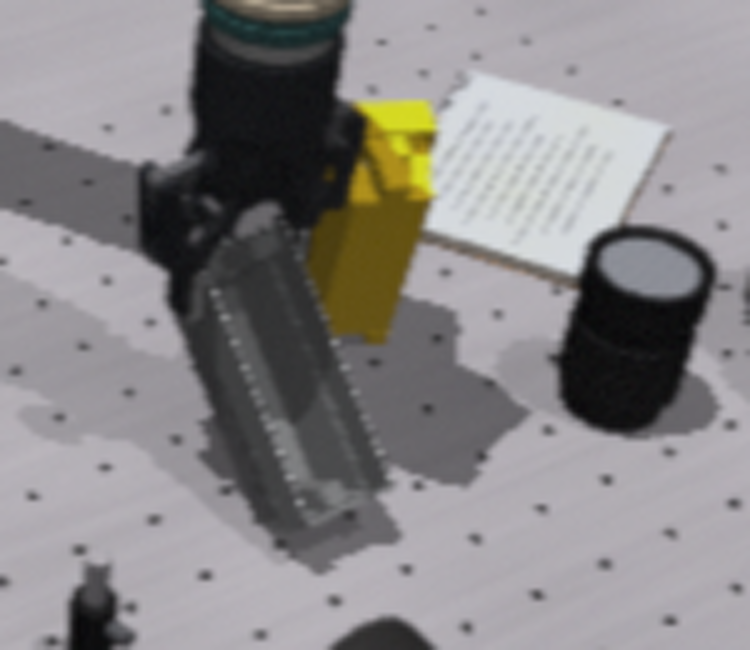

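```bash
python3 -m handwheel '[[6.5,0,4,0,56],[12.5,0,9,0,56],[18,0,14,0,56],[24,0,19.5,0,56],[29,0,25.5,0,56]]' 20
python3 -c "
from h import *
print(env.read_state()['force'],env.read_state()['ee_pos'])"
python3 -m handwheel '[[5,0,6,0,56],[9.5,0,12,0,56],[14,0,18.5,0,56],[18,0,25,0,56],[18,0,25,0,56]]' 20
python3 -c "
from h import *
shot('scene','s6',(280,130,430,260),5);print(env.read_state()['force'],env.read_state()['ee_pos'])"
```

```text
time_s: 5.15
ee_pos: [528.7, 169.4, 74.7]
tool_rot: [0.052, -3.134, 0.002]
force: [-9.6, -0.5, 12.3]
finger_gap: 0.725
[-9.56244851 -0.51545397 12.29908449] [528.69102851 169.37018493  74.65288825]
time_s: 5.57
ee_pos: [511.5, 168.5, 48.2]
tool_rot: [0.053, -3.135, 0.003]
force: [-1.3, -0.8, 0.6]
finger_gap: 0.722
[ 0.67734035  0.14329768 -1.51619564] [512.96119583 168.57478315  48.60721537]
```

View pics/s6.png

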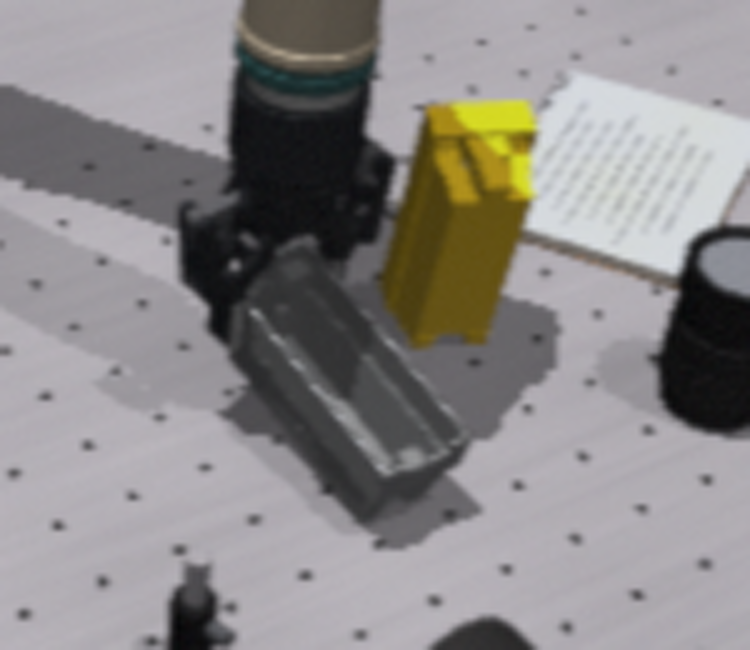

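```bash
python3 -c "
from h import *
shot('wrist','w6');shot('top','t6',(180,130,290,230),6)"
```

```text
(no output)
```

View pics/w6.png

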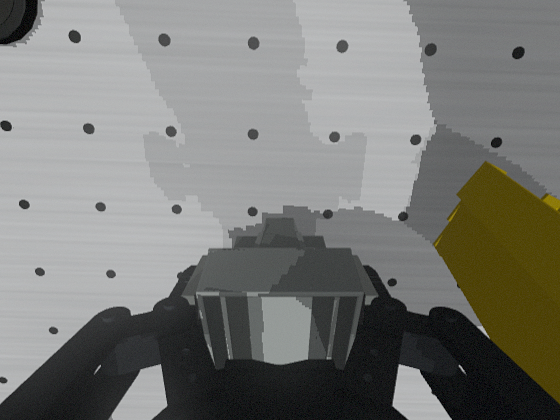

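View pics/t6.png

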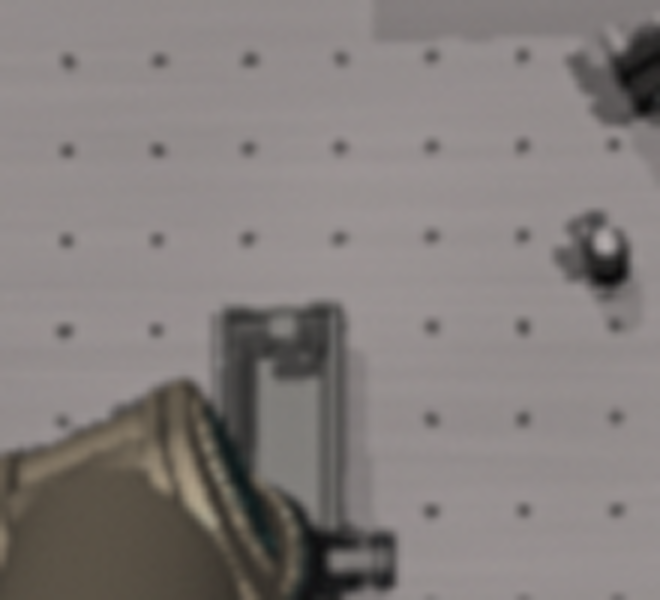

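```bash
python3 - <<'E'
from h import *
np.set_printoptions(suppress=True,precision=1)
t=load("t6");s=load("s6")
T=lambda a:np.array([a])/6+[180,130]
S=lambda a:np.array([a])/5+[280,130]
print(tri(t,T([340,306]),s,S([388,480])),tri(t,T([222,312]),s,S([467,440])))
E
```

```text
(array([654.1, 143.2,  53.4]), np.float64(7.003504251099002)) (array([650.3, 203.1,  53.7]), np.float64(2.9666823448498714))
```

```bash
python3 -m handwheel '[[1,0,4,0,56],[2,0,8,0,56],[2.5,0,11,0,56],[2.5,0,11,0,56]]' 20
python3 -m handwheel '[[0,0,3,0,56],[0,0,6,0,56],[0,0,6,0,56]]' 20
python3 -c "
from h import *
shot('scene','s7',(280,130,430,260),5);print(env.read_state()['force'],env.read_state()['ee_pos'])"
```

```text
time_s: 6.05
ee_pos: [512.1, 168.8, 37.8]
tool_rot: [0.051, -3.14, 0.001]
force: [-3.7, 0.0, 3.7]
finger_gap: 0.721
time_s: 6.3
ee_pos: [513.0, 169.0, 31.8]
tool_rot: [-0.051, 3.141, 0.0]
force: [-2.8, -0.1, 2.6]
finger_gap: 0.725
[-2.41136422e+00  1.21484655e-03  7.20812639e-01] [513.00185736 168.95488487  31.99232925]
```

View pics/s7.png

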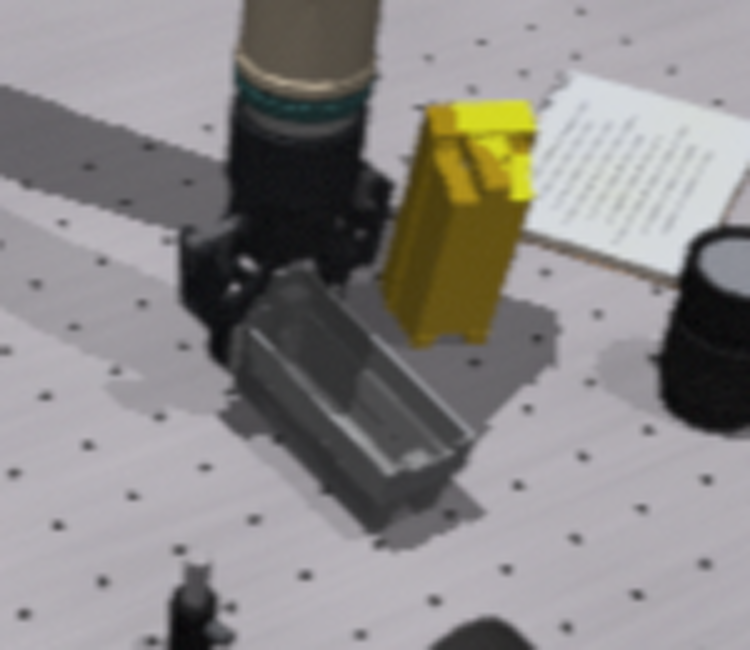

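Following nicely, near level. Continue down in small steps, watching the force.

```bash
python3 -m handwheel '[[0,0,1.5,0,56],[0,0,3,0,56],[0,0,3,0,56]]' 20
python3 -m handwheel '[[0,0,1,0,56],[0,0,2,0,56],[0,0,2,0,56]]' 20
```

```text
time_s: 6.6
ee_pos: [512.8, 169.0, 29.1]
tool_rot: [0.051, -3.141, -0.0]
force: [-1.8, 0.5, 2.0]
finger_gap: 0.721
time_s: 6.85
ee_pos: [512.8, 168.9, 27.2]
tool_rot: [0.051, -3.141, 0.0]
force: [-3.3, -0.0, 2.3]
finger_gap: 0.722
```

```bash
python3 -m handwheel '[[0,0,1,0,56],[0,0,2,0,56],[0,0,2,0,56]]' 20
python3 -m handwheel '[[0,0,1,0,56],[0,0,2,0,56],[0,0,2,0,56]]' 20
python3 -c "
from h import *
shot('scene','s8',(280,130,430,260),5);shot('wrist','w8')"
```

```text
time_s: 7.1
ee_pos: [512.9, 169.0, 25.1]
tool_rot: [0.051, -3.141, -0.0]
force: [-2.4, -0.1, 3.7]
finger_gap: 0.72
time_s: 7.35
ee_pos: [512.9, 168.9, 23.1]
tool_rot: [0.051, -3.141, -0.0]
force: [-2.1, -0.6, 3.7]
finger_gap: 0.722
```

View pics/s8.png

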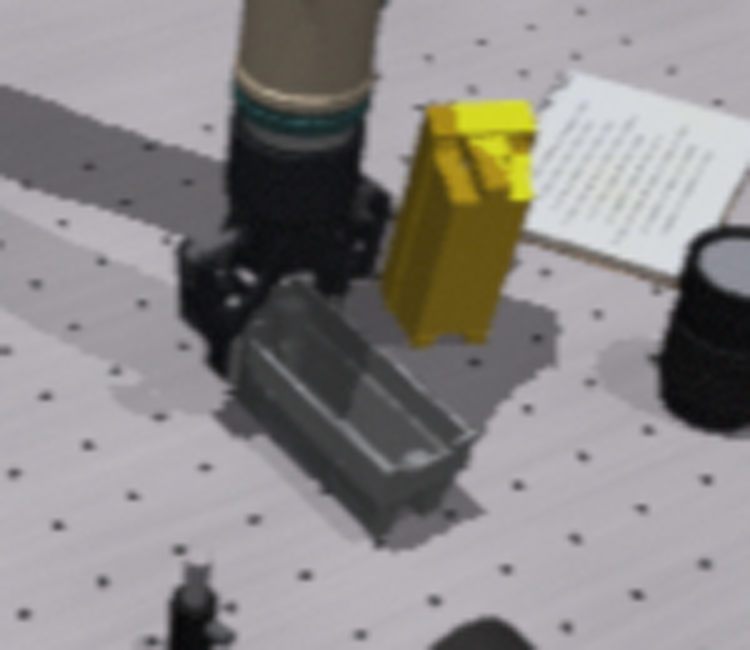

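View pics/w8.png

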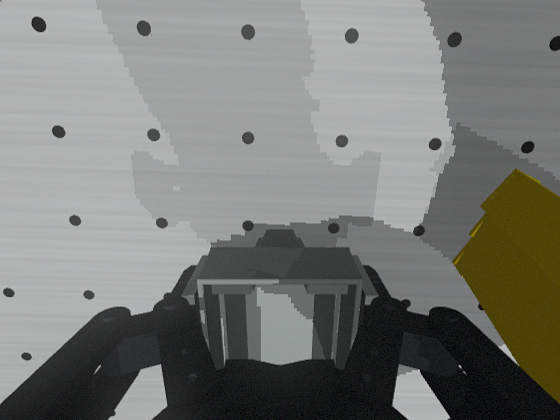

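```bash
python3 -m handwheel '[[0,0,1,0,56],[0,0,2,0,56],[0,0,2,0,56]]' 20
python3 -m handwheel '[[0,0,1,0,56],[0,0,1.5,0,56],[0,0,1.5,0,56]]' 20
python3 -c "
from h import *
shot('scene','s9',(280,130,430,260),5)
print(env.read_state()['force'])"
```

```text
time_s: 7.7
ee_pos: [512.9, 168.9, 21.2]
tool_rot: [0.051, -3.141, 0.0]
force: [-1.6, 0.2, 3.0]
finger_gap: 0.723
time_s: 7.95
ee_pos: [512.8, 168.9, 19.7]
tool_rot: [0.051, -3.141, 0.0]
force: [-2.0, 0.7, 3.8]
finger_gap: 0.72
[-2.2306419   0.05479494  3.37736434]
```

View pics/s9.png

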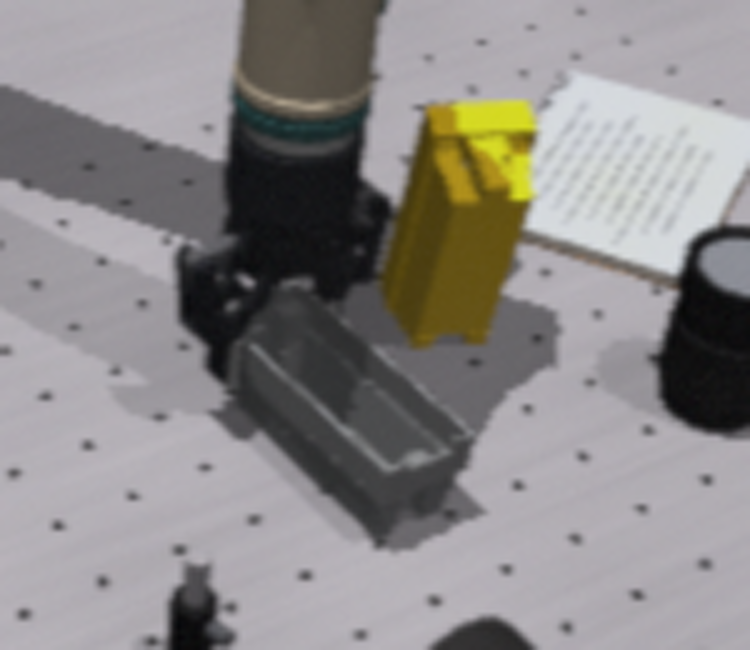

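```bash
python3 - <<'E'
from h import *
np.set_printoptions(suppress=True,precision=2)
ims=[cv2.cvtColor(load(f)["pixels"],cv2.COLOR_RGB2GRAY).astype(np.float32) for f in("s7","s8","s9")]
# motion of patches: front rim region and rear interior
for nm,(x0,y0,x1,y1) in dict(front=(352,212,378,236),rear=(330,184,350,205),mid=(338,200,362,222)).items():
    for a,b in((0,1),(1,2)):
        print(nm,a,b,cv2.phaseCorrelate(ims[a][y0:y1,x0:x1],ims[b][y0:y1,x0:x1],cv2.createHanningWindow((x1-x0,y1-y0),cv2.CV_32F)))
c=shot("wrist","w9",(180,210,380,380),4)
E
```

```text
front 0 1 ((0.3397639155092307, 0.28220628937994974), 1.0880556334683924)
front 1 2 ((0.5242511825183911, -0.048817928850048986), 1.0475825166996615)
rear 0 1 ((0.06264572816294844, 1.8342398699043123), 1.2055644353230794)
rear 1 2 ((-0.2352635918766257, 0.6842141877943568), 0.9342486689488093)
mid 0 1 ((-0.10844344710579712, 1.0071084488835549), 0.959797596765889)
mid 1 2 ((0.26100636015433487, 0.8452620407530986), 0.9429263215925958)
```

View pics/w9.png

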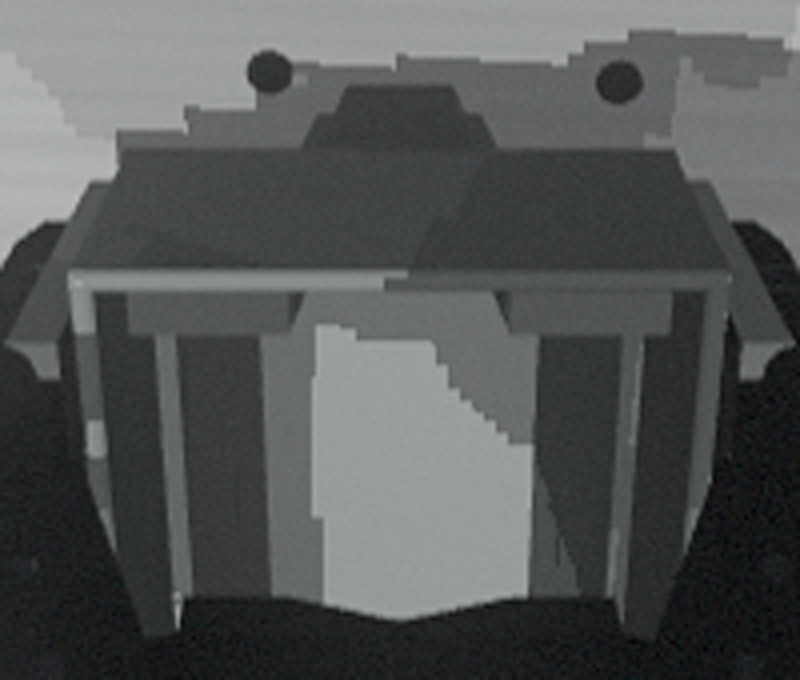

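```bash
python3 - <<'E'
from h import *
np.set_printoptions(suppress=True,precision=2)
c=load("w9");g=lambda a:np.array(a)/4+[180,210]
for nm,uv in(("rim",[[68,270],[734,270]]),("skirtbot",[[117,151],[681,151]])):
    for z in(30,36,40,44,50,56,62,66,70):
        p=onplane(c,g(uv),z);print(nm,z,np.linalg.norm(p[1]-p[0]).round(1),p.mean(0))
E
```

```text
rim 30 81.9 [513.45 168.25  30.  ]
rim 36 78.2 [509.83 168.11  36.  ]
rim 40 75.7 [507.42 168.01  40.  ]
rim 44 73.2 [505.01 167.92  44.  ]
rim 50 69.5 [501.39 167.77  50.  ]
rim 56 65.8 [497.77 167.63  56.  ]
rim 62 62.1 [494.15 167.49  62.  ]
rim 66 59.6 [491.74 167.4   66.  ]
rim 70 57.1 [489.33 167.3   70.  ]
skirtbot 30 67.1 [497.37 167.47  30.  ]
skirtbot 36 64.0 [494.48 167.37  36.  ]
skirtbot 40 62.0 [492.56 167.29  40.  ]
skirtbot 44 60.0 [490.63 167.22  44.  ]
skirtbot 50 56.9 [487.74 167.12  50.  ]
skirtbot 56 53.9 [484.85 167.01  56.  ]
skirtbot 62 50.8 [481.97 166.9   62.  ]
skirtbot 66 48.8 [480.04 166.83  66.  ]
skirtbot 70 46.8 [478.11 166.76  70.  ]
```

```bash
python3 -m handwheel '[[0,0,0.5,0,56],[0,0,1,0,56],[0,0,1,0,56],[0,0,1,0,56]]' 20
python3 -m handwheel '[[0,0,0,0,60],[0,0,0,0,63],[0,0,0,0,66],[0,0,0,0,72],[0,0,0,0,85]]' 20
python3 -m handwheel '[[0,0,0,0,85],[0,0,0,0,85],[0,0,0,0,85]]' 20
python3 - <<'E'
from h import *
c=shot("wrist","w10",(180,210,380,380),4);shot('scene','s10',(280,130,430,260),5);shot('top','t10',(180,130,290,230),6)
E
```

```text
time_s: 8.38
ee_pos: [512.9, 169.0, 18.8]
tool_rot: [-0.051, 3.141, 0.0]
force: [-2.6, -0.6, 2.3]
finger_gap: 0.72
time_s: 8.8
ee_pos: [513.2, 168.9, 18.7]
tool_rot: [-0.051, 3.141, 0.0]
force: [0.1, 1.2, -0.5]
finger_gap: 0.96
time_s: 9.05
ee_pos: [512.9, 168.9, 18.8]
tool_rot: [-0.051, 3.141, 0.0]
force: [0.3, -0.3, 0.4]
finger_gap: 0.998
```

View pics/w10.png

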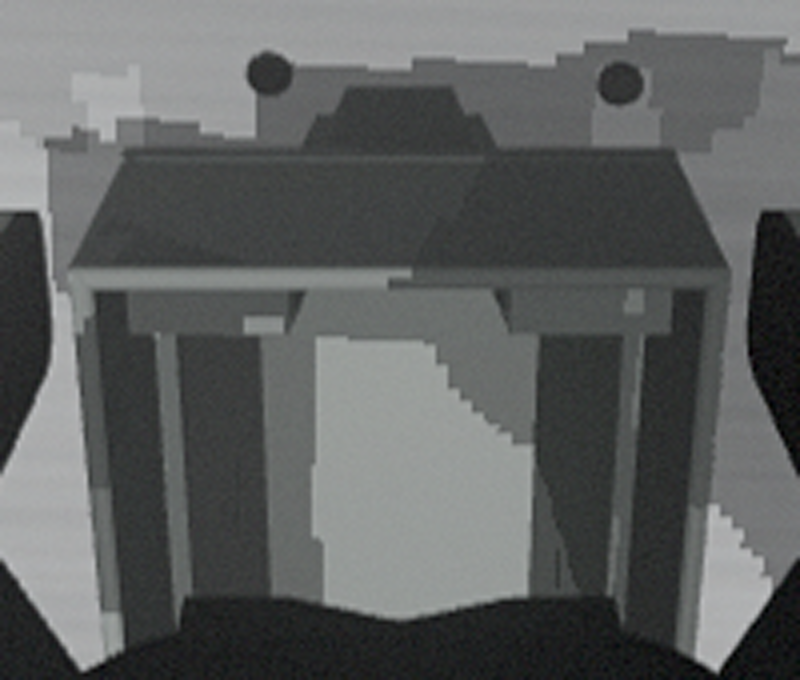

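View pics/s10.png

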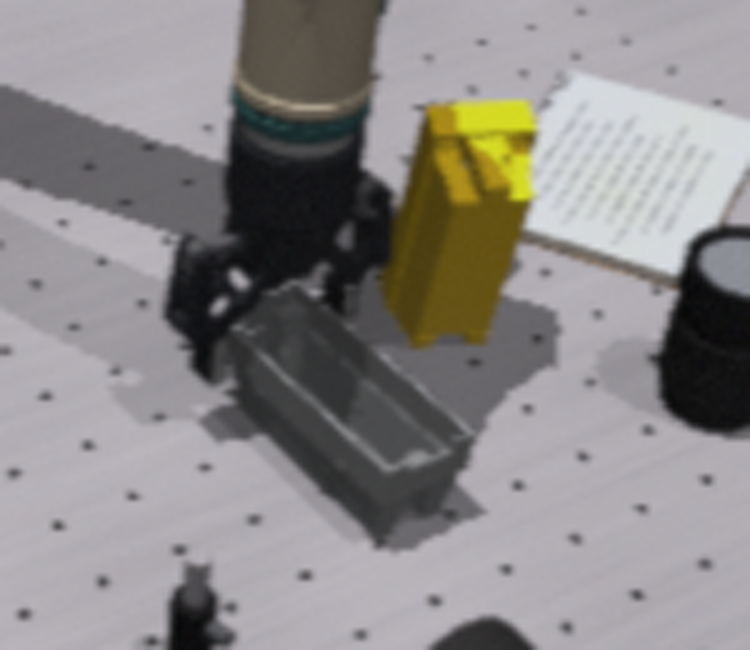

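View pics/t10.png

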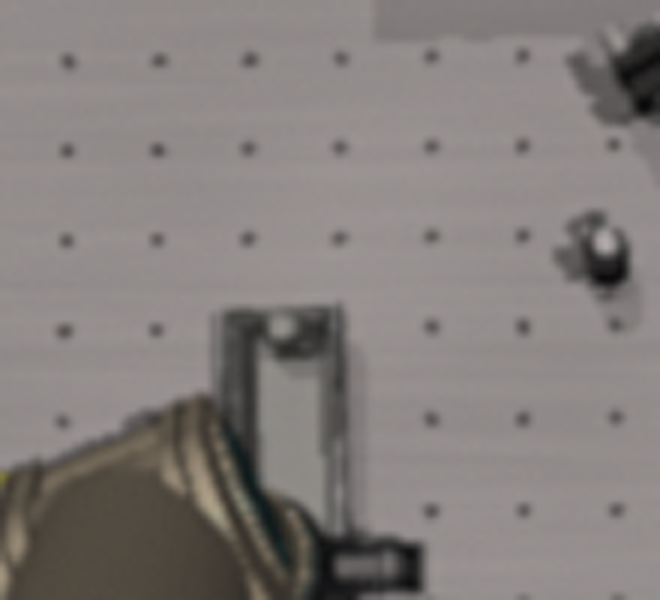

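```bash
python3 -m handwheel '[[0,0,-30,0,85],[0,0,-70,0,85],[0,0,-110,0,85],[0,0,-140,0,85],[0,0,-140,0,85]]' 20
python3 - <<'E'
from h import *
c=shot("wrist","w11");shot('scene','s11',(200,220,290,310),7);shot('top','t11',(305,150,385,220),8)
E
```

```text
time_s: 9.62
ee_pos: [516.7, 170.3, 164.9]
tool_rot: [-0.05, 3.13, 0.006]
force: [0.2, 0.6, -0.6]
finger_gap: 0.998
```

View pics/w11.png

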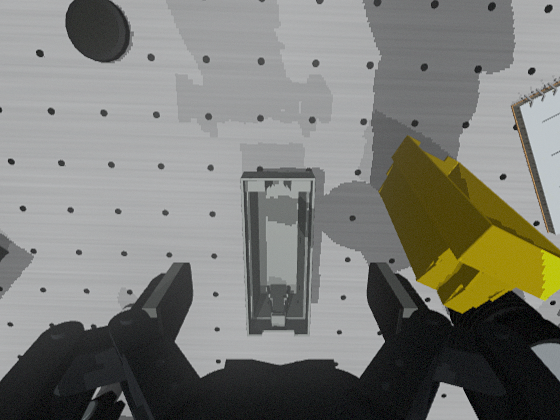

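View pics/s11.png

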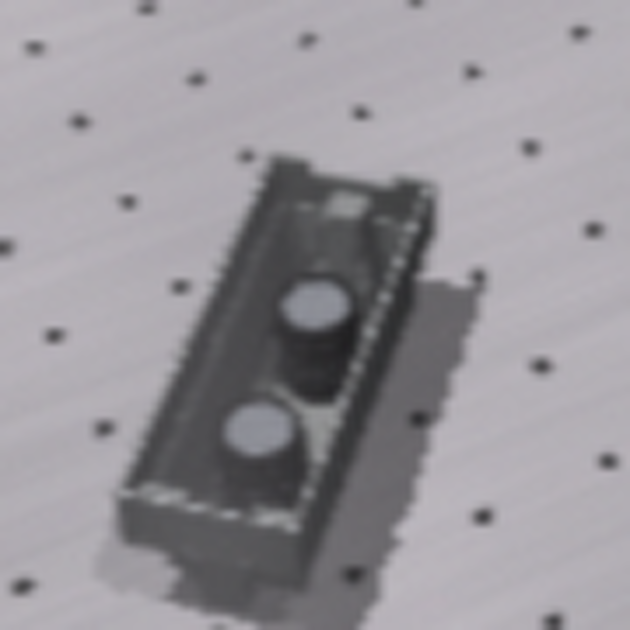

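View pics/t11.png

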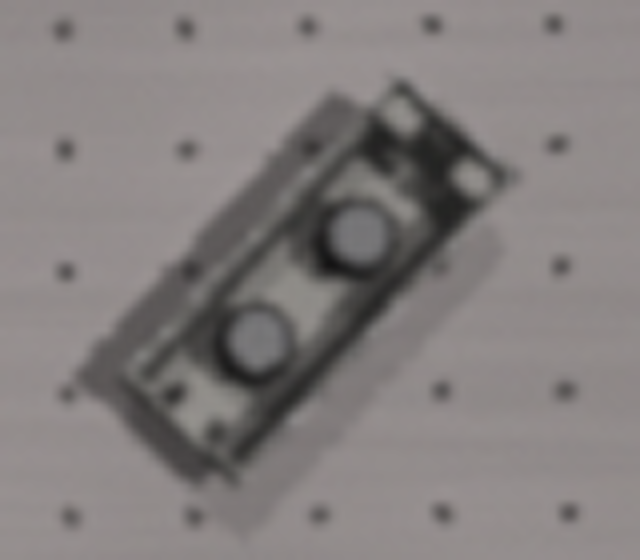

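```bash
python3 - <<'E'
from h import *
np.set_printoptions(suppress=True,precision=1)
im=load("w11")["pixels"][:,:,::-1];cv2.imwrite("pics/w11c.png",cv2.resize(im[160:350,220:340],None,fx=4,fy=4,interpolation=cv2.INTER_CUBIC))
t=load("t11");P=onplane(t,np.array([[398,80],[515,178],[232,475],[130,375]])/8+[305,150],62);print(P,P.mean(0))
print(np.linalg.norm(np.diff(np.vstack([P,P[:1]]),axis=0),axis=1))
L=onplane(t,np.array([[255,342],[358,235]])/8+[305,150],41);print(L)
goto([560,-110,240],43);
E
```

```text
[[ 713.  -227.5   62. ]
 [ 674.1 -271.6   62. ]
 [ 560.  -160.5   62. ]
 [ 598.9 -122.1   62. ]] [ 636.5 -195.5   62. ]
[ 58.8 159.3  54.7 155.3]
[[ 613.9 -172.9   41. ]
 [ 655.9 -214.    41. ]]
[ -38.3 -280.2  -81.1] cur y deg 91.9 turn units 8.14 (about tool z, j7 1.21) turn units -21.86 (about tool z, j7 1.21)
```

View pics/w11c.png

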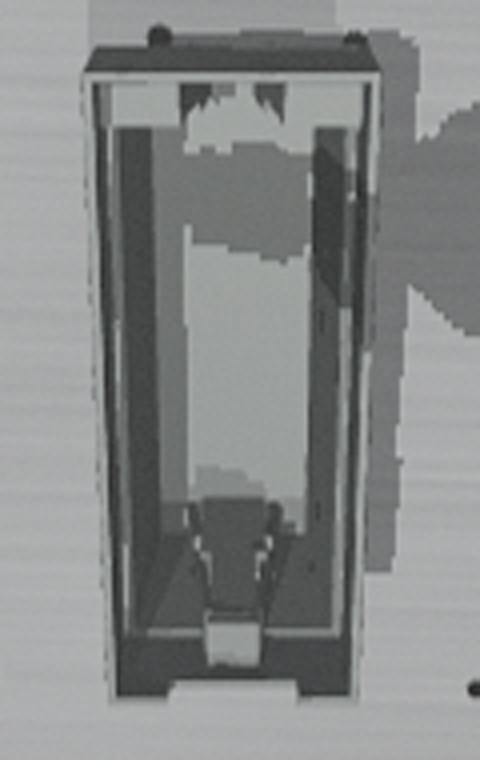

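```bash
python3 - <<'E'
from h import *
np.set_printoptions(suppress=True,precision=1)
c=load("w11")
P=onplane(c,np.array([[82,73],[380,73],[356,700],[111,700]])/4+[220,160],62);print(P,P.mean(0))
print(np.linalg.norm(np.diff(np.vstack([P,P[:1]]),axis=0),axis=1))
d=(P[2]+P[3]-P[0]-P[1]);print(np.degrees(np.arctan2(d[1],d[0])))
E
```

```text
[[495.1 137.   62. ]
 [493.3 198.1  62. ]
 [651.2 203.1  62. ]
 [652.9 142.8  62. ]] [573.1 170.3  62. ]
[ 61.1 158.   60.3 157.8]
1.9629006534298017
```

```bash
python3 - <<'E'
from h import *
goto([597,-153,200],43.3)
E
python3 -m handwheel '[[-17,-40,-8,1.1,85],[-35,-80,-16,2.2,85],[-50,-120,-24,3.3,85],[-65,-160,-32,4.4,85],[-80,-200,-38,5.5,85]]'
python3 - <<'E'
from h import *
goto([597,-153,200],43.3)
E
```

```text
[ -73.9 -324.4  -41.1] cur y deg 91.9 turn units 8.09 (about tool z, j7 1.21) turn units -21.91 (about tool z, j7 1.21)
time_s: 10.18
ee_pos: [594.8, -20.5, 193.9]
tool_rot: [-0.85, -3.021, 0.001]
force: [1.4, -0.4, -0.7]
finger_gap: 0.999
[ -70.9 -111.9   -6.1] cur y deg 58.6 turn units 2.54 (about tool z, j7 1.10) turn units -27.46 (about tool z, j7 1.10)
```

```bash
python3 -m handwheel '[[-20,-35,-2,0.9,85],[-45,-70,-4,1.8,85],[-71,-110,-6,2.5,85],[-71,-112,-6,2.5,85],[-71,-112,-6,2.5,85]]'
python3 - <<'E'
from h import *
c=shot("wrist","w12",(200,130,360,330),3)
goto([597,-153,200],43.3)
E
```

```text
time_s: 10.6
ee_pos: [596.2, -157.2, 199.4]
tool_rot: [-1.241, -2.884, 0.007]
force: [0.9, -0.5, -1.2]
finger_gap: 0.993
[-0.   0.3 -0.7] cur y deg 43.7 turn units 0.06 (about tool z, j7 1.10) turn units -29.94 (about tool z, j7 1.10)
```

View pics/w12.png

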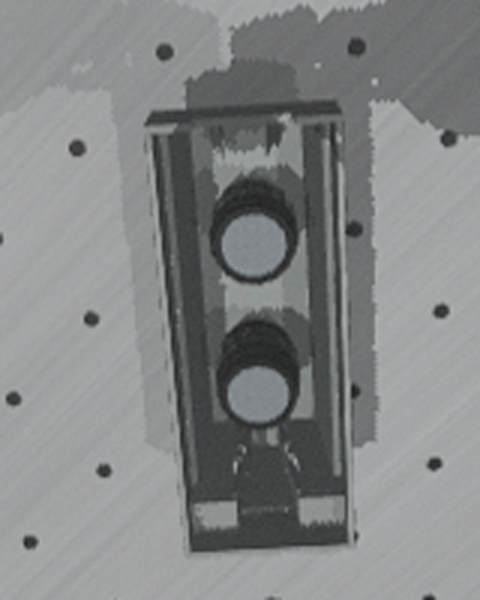

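```bash
python3 - <<'E'
from h import *
c=shot("wrist","w13",(220,140,360,330),4)
print(env.read_state()["ee_pos"])
E
```

```text
[ 597.2651961  -150.65694723  199.42040872]
```

View pics/w13.png

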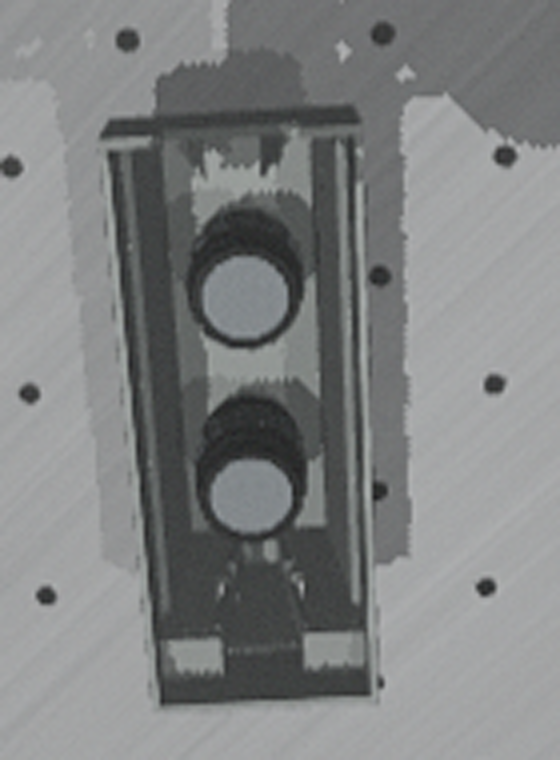

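```bash
python3 - <<'E'
from h import *
im=load("w13")["pixels"][:,:,::-1]
a=cv2.resize(im[160:185,238:318],None,fx=9,fy=9,interpolation=cv2.INTER_NEAREST)
b=cv2.resize(im[295:320,250:330],None,fx=9,fy=9,interpolation=cv2.INTER_NEAREST)
cv2.imwrite("pics/w13c.png",np.vstack([a,b]))
E
```

```text
(no output)
```

View pics/w13c.png

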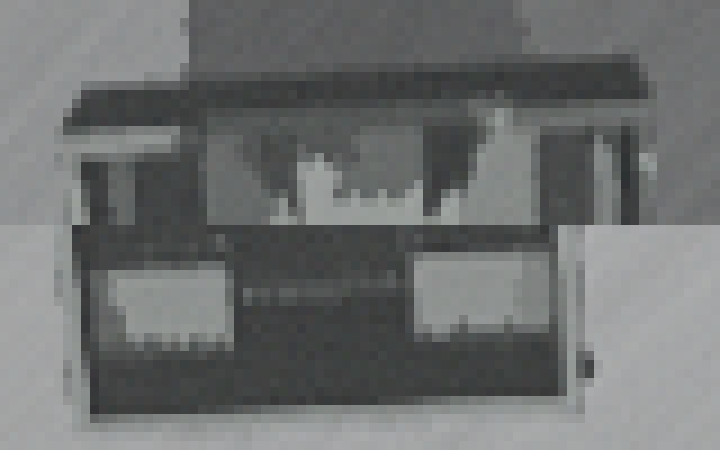

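```bash
python3 - <<'E'
from h import *
np.set_printoptions(suppress=True,precision=1)
c=load("w13")
uv=[[245,174.8],[310.2,171.4],[314.9,315.6],[258.7,317.2]]
P=onplane(c,uv,62);print(P,P.mean(0))
print(np.linalg.norm(np.diff(np.vstack([P,P[:1]]),axis=0),axis=1))
d=-(P[2]+P[3]-P[0]-P[1]);print("front heading",np.degrees(np.arctan2(d[1],d[0])))
L=onplane(c,np.array([[247,300],[251,497]])/4+[220,140],41);print(L,L.mean(0))
t=load("t11");print("reproj in top crop",(proj(t,P)-[305,150])*8)
goto([573.1,170.2,200],91.9)
E
```

```text
[[ 559.8 -162.7   62. ]
 [ 601.5 -118.5   62. ]
 [ 718.4 -226.6   62. ]
 [ 675.6 -270.3   62. ]] [ 638.8 -194.5   62. ]
[ 60.8 159.2  61.2 158.1]
front heading 137.17378561193627
[[ 617.3 -173.    41. ]
 [ 657.9 -213.8   41. ]] [ 637.6 -193.4   41. ]
reproj in top crop [[237.7 475.5]
 [120.4 368.4]
 [395.2  66.5]
 [511.6 174.3]]
[248.1 204.9  -0. ] cur y deg 43.9 turn units -8.01 (about tool z, j7 1.10) turn units 21.99 (about tool z, j7 1.10)
```

```bash
python3 -m handwheel '[[31,26,0,-1,85],[62,51,0,-2,85],[93,77,0,-3,85],[124,102,0,-4,85],[155,128,0,-5,85]]'
python3 - <<'E'
from h import *
goto([573.1,170.2,110],91.9)
E
```

```text
time_s: 11.12
ee_pos: [581.5, 53.8, 200.5]
tool_rot: [-0.426, -3.11, -0.001]
force: [1.2, 0.3, -0.4]
finger_gap: 0.992
[ 39.2 109.8  90.7] cur y deg 74.4 turn units -2.92 (about tool z, j7 1.20) turn units 27.08 (about tool z, j7 1.20)
```

```bash
python3 -m handwheel '[[12,36,25,-1,85],[25,75,50,-2,85],[39,110,75,-2.9,85],[39,110,90,-2.9,85],[39,110,90,-2.9,85]]'
python3 -m handwheel '[[0,0,0,0,85],[0,0,0,0,85]]'
python3 - <<'E'
from h import *
goto([573.1,170.2,26],91.9)
shot("wrist","w14")
E
```

```text
time_s: 11.53
ee_pos: [570.3, 173.3, 106.3]
tool_rot: [0.053, -3.131, -0.004]
force: [-0.3, -0.3, -0.1]
finger_gap: 0.995
time_s: 11.7
ee_pos: [576.1, 165.5, 111.5]
tool_rot: [0.035, -3.141, 0.001]
force: [-0.2, -1.1, 0.2]
finger_gap: 0.996
[ 2.9  4.8 85.5] cur y deg 91.3 turn units -0.10 (about tool z, j7 1.25) turn units 29.90 (about tool z, j7 1.25)
```

View pics/w14.png

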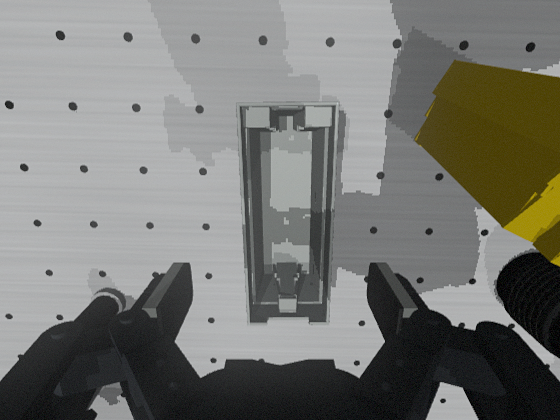

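```bash
python3 - <<'E'
from h import *
goto([573.1,170.2,26],91.9)
E
python3 -m handwheel '[[3,5,20,-0.1,85],[3,5,40,-0.1,85],[3,5,60,-0.1,85],[3,5,75,-0.1,85],[3,5,75,-0.1,85]]'
python3 -m handwheel '[[0,0,0,0,85],[0,0,0,0,85]]'
python3 - <<'E'
from h import *
goto([573.1,170.2,26],91.9)
E
```

```text
[ 3.7  5.5 86.1] cur y deg 91.2 turn units -0.11 (about tool z, j7 1.25) turn units 29.89 (about tool z, j7 1.25)
time_s: 12.17
ee_pos: [572.2, 168.6, 34.8]
tool_rot: [0.048, -3.138, 0.003]
force: [-0.2, -0.7, 0.3]
finger_gap: 0.993
time_s: 12.33
ee_pos: [574.5, 170.1, 37.9]
tool_rot: [-0.049, 3.139, 0.001]
force: [-0.9, 0.4, 0.9]
finger_gap: 0.993
[ 1.4  0.2 11.9] cur y deg 91.8 turn units -0.02 (about tool z, j7 1.24) turn units 29.98 (about tool z, j7 1.24)
```

```bash
python3 -m handwheel '[[1,0,6,0,85],[1,0,11.5,0,85],[1,0,11.5,0,75],[1,0,11.5,0,66],[1,0,11.5,0,60]]' 40
python3 -m handwheel '[[0,0,0,0,57],[0,0,0,0,55],[0,0,0,0,55],[0,0,0,0,55]]' 40
python3 - <<'E'
from h import *
goto([573.1,170.2,26],91.9)
shot("wrist","w15")
E
```

```text
time_s: 12.75
ee_pos: [572.2, 170.6, 25.0]
tool_rot: [-0.051, 3.141, 0.0]
force: [-0.4, 0.5, -1.1]
finger_gap: 0.721
time_s: 13.08
ee_pos: [572.2, 170.6, 24.9]
tool_rot: [-0.051, 3.141, 0.0]
force: [-1.1, -0.4, 1.1]
finger_gap: 0.726
[-0.9 -0.4 -1.1] cur y deg 91.9 turn units -0.01 (about tool z, j7 1.24) turn units 29.99 (about tool z, j7 1.24)
```

View pics/w15.png

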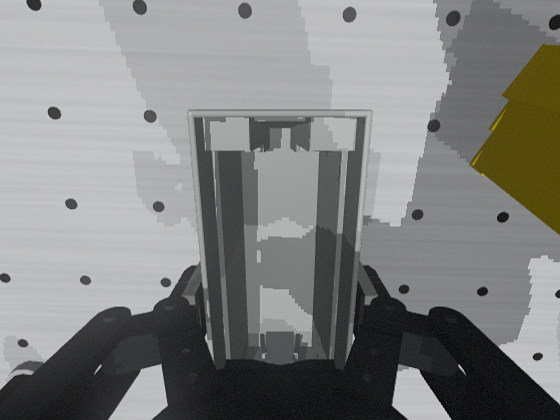

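```bash
python3 - <<'E'
from h import *
np.set_printoptions(suppress=True,precision=1)
c=load("w15");P=onplane(c,[[188,111.5],[372,111.5]],62);print(P,P.mean(0),np.linalg.norm(P[1]-P[0]))
d=P[1]-P[0];print(np.degrees(np.arctan2(d[1],d[0])))
p,M,s=tool();print("rear mid in tool",M.T@(P.mean(0)-p))
E
python3 -m handwheel '[[0,0,-10,0,55],[0,0,-30,0,55],[0,0,-60,0,55],[0,0,-100,0,55],[0,0,-130,0,55]]' 40
python3 -m handwheel '[[0,0,-10,0,55],[0,0,-10,0,55],[0,0,-10,0,55]]' 40
python3 - <<'E'
from h import *
np.set_printoptions(suppress=True,precision=1)
p,M,s=tool();print(p,s["force"],s["finger_gap"]);goto([638.3,-194.7,160],47)
shot("scene","s16",(260,100,440,260),4)
shot("wrist","w16")
E
```

```text
[[495.5 136.8  62. ]
 [493.6 197.4  62. ]] [494.6 167.1  62. ] 60.63064019868711
91.85256360471683
rear mid in tool [ 77.7  -1.  -37.1]
time_s: 13.55
ee_pos: [572.3, 170.6, 157.5]
tool_rot: [-0.051, 3.14, 0.001]
force: [1.6, -0.1, -1.5]
finger_gap: 0.719
time_s: 13.8
ee_pos: [571.7, 170.4, 164.7]
tool_rot: [0.051, -3.141, 0.0]
force: [-0.6, 0.4, -1.4]
finger_gap: 0.722
[571.7 170.4 164.7] [-0.6  0.4 -1.4] 0.7215319408377613
[ -54.7 -367.     4.7] cur y deg 91.9 turn units 7.48 (about tool z, j7 1.25) turn units -22.52 (about tool z, j7 1.25)
```

View pics/s16.png

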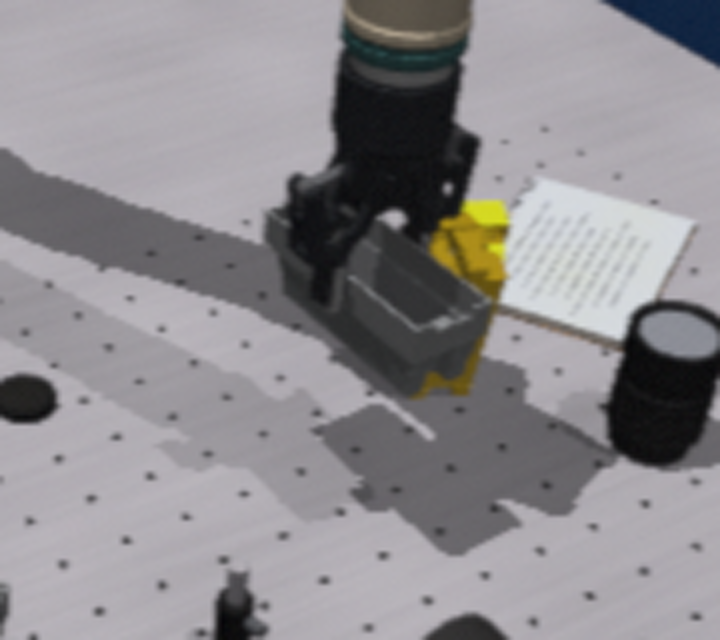

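View pics/w16.png

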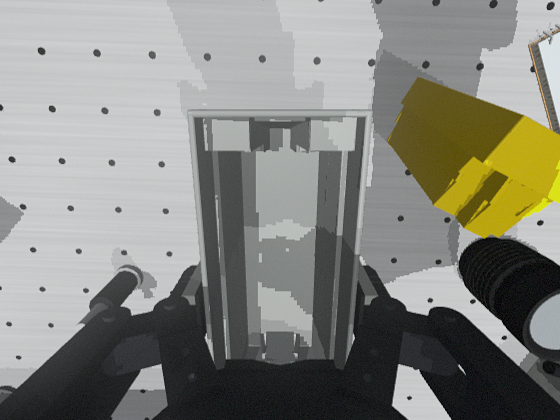

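```bash
python3 -m handwheel '[[-3,-20,0,0.5,55],[-8,-50,0,1.5,55],[-14,-90,0,2.5,55],[-20,-130,0,3.5,55],[-26,-170,0,4.5,55]]' 40
python3 - <<'E'
from h import *
goto([637.8,-193.9,160],47.1)
E
```

```text
time_s: 14.32
ee_pos: [602.4, -0.0, 162.5]
tool_rot: [-0.689, -3.061, 0.002]
force: [1.3, -0.4, -1.3]
finger_gap: 0.718
[-115.1 -160.     2.5] cur y deg 64.6 turn units 2.92 (about tool z, j7 1.16) turn units -27.08 (about tool z, j7 1.16)
```

```bash
python3 -m handwheel '[[-22,-30,0,0.8,55],[-44,-62,0,1.5,55],[-66,-94,0,2.2,55],[-90,-126,0,2.9,55],[-108,-150,0,2.9,55]]' 40
python3 -m handwheel '[[-5,-7,0,0,55],[-5,-7,0,0,55],[-5,-7,0,0,55],[-5,-7,0,0,55]]' 40
python3 - <<'E'
from h import *
goto([637.8,-193.9,160],47.1)
shot("wrist","w17");shot("scene","s17",(180,180,320,320),5);shot("top","t17",(290,130,400,230),6)
E
```

```text
time_s: 14.73
ee_pos: [636.2, -184.4, 162.3]
tool_rot: [-1.147, -2.921, 0.005]
force: [0.2, -0.1, -1.2]
finger_gap: 0.718
time_s: 15.07
ee_pos: [636.2, -185.7, 163.4]
tool_rot: [-1.135, -2.926, -0.003]
force: [0.2, 0.8, -0.7]
finger_gap: 0.722
[-6.7 -5.   3.4] cur y deg 47.6 turn units 0.09 (about tool z, j7 1.19) turn units -29.91 (about tool z, j7 1.19)
```

View pics/s17.png

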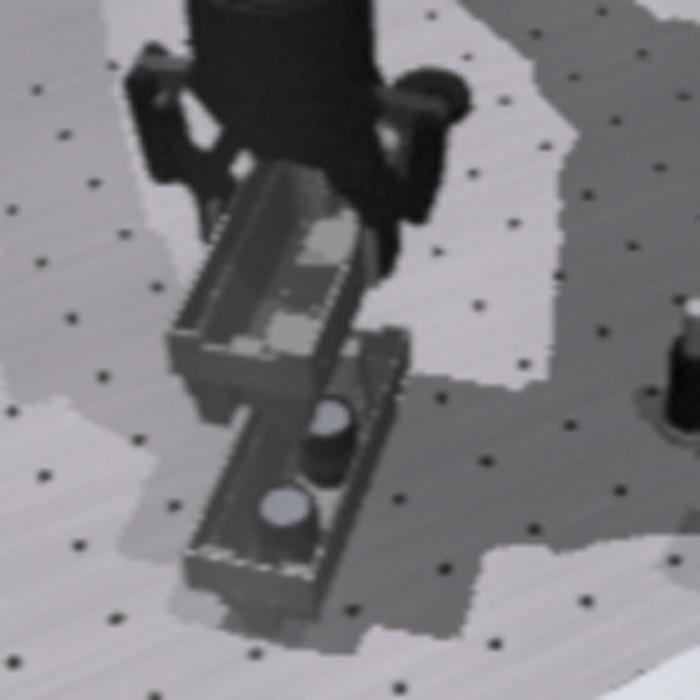

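View pics/w17.png

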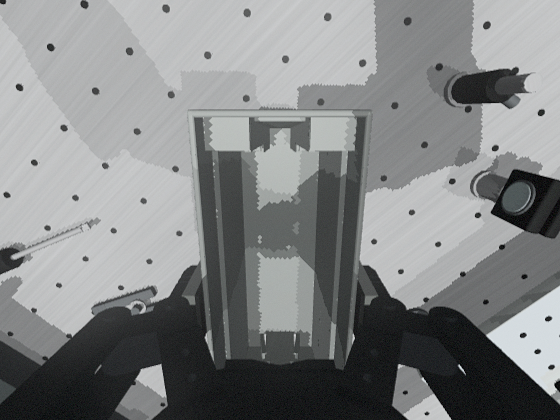

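View pics/t17.png

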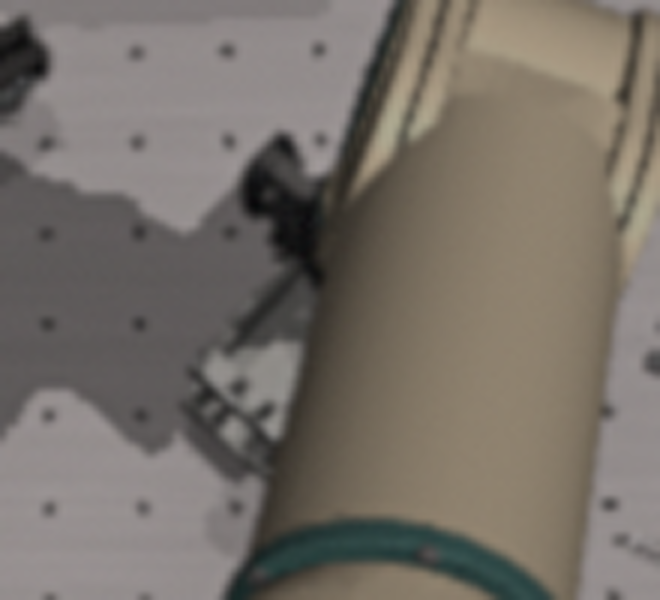

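```bash
python3 -m handwheel '[[-3,-3,5,0.1,55],[-6.5,-5,15,0.1,55],[-6.5,-5,30,0.1,55],[-6.5,-5,45,0.1,55],[-6.5,-5,60,0.1,55]]' 40
python3 -m handwheel '[[0,0,5,0,55],[0,0,7,0,55],[0,0,7,0,55],[0,0,7,0,55]]' 40
python3 - <<'E'
from h import *
goto([637.8,-193.9,75],47.1)
shot("wrist","w18");shot("scene","s18",(180,180,320,320),5)
E
```

```text
time_s: 15.63
ee_pos: [637.8, -197.2, 103.4]
tool_rot: [-1.155, -2.921, 0.001]
force: [0.5, -0.4, -1.2]
finger_gap: 0.726
time_s: 15.97
ee_pos: [638.6, -197.1, 98.3]
tool_rot: [1.155, 2.921, -0.0]
force: [0.8, 0.3, -1.4]
finger_gap: 0.72
[ 2.8  1.8 23.3] cur y deg 46.9 turn units -0.04 (about tool z, j7 1.21) turn units 29.96 (about tool z, j7 1.21)
```

View pics/s18.png

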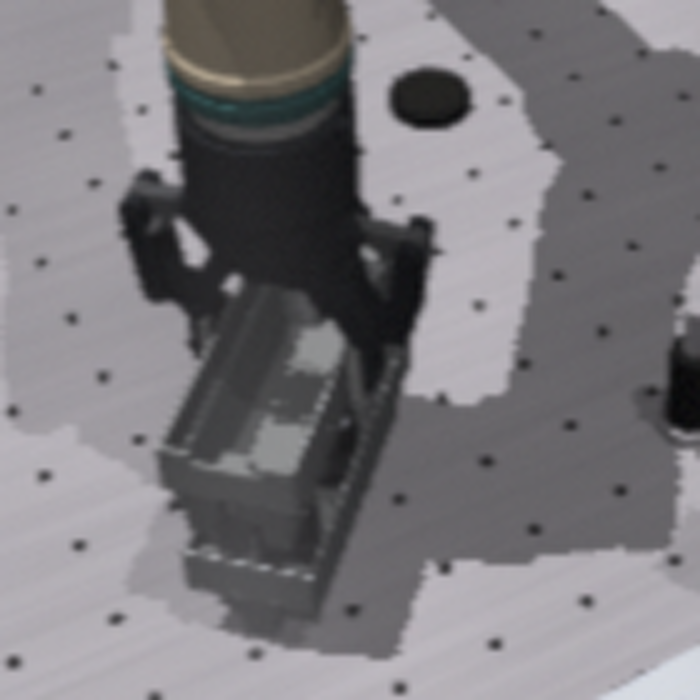

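View pics/w18.png

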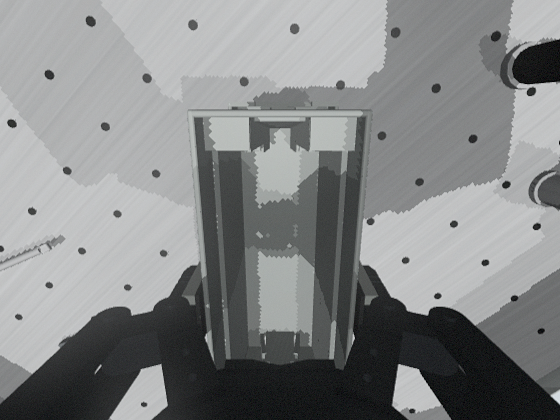

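```bash
python3 - <<'E'
from h import *
np.set_printoptions(suppress=True,precision=1)
im=load("s18")["pixels"][:,:,::-1]
cv2.imwrite("pics/s18c.png",cv2.resize(im[255:310,205:255],None,fx=12,fy=12,interpolation=cv2.INTER_CUBIC)[:600])
E
```

```text
(no output)
```

View pics/s18c.png

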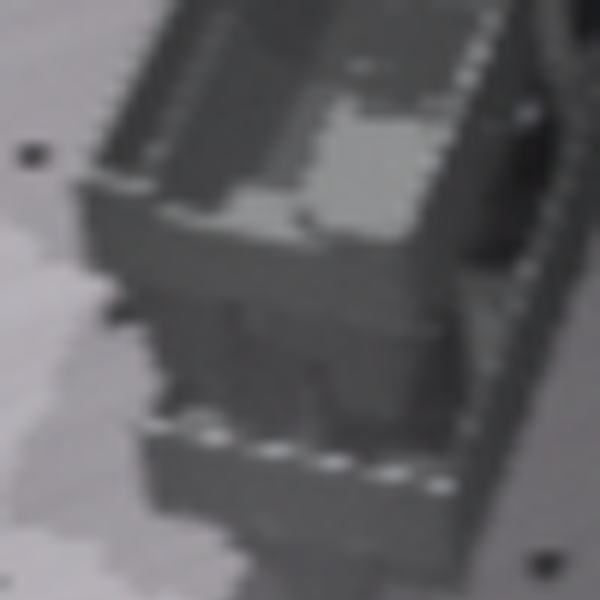

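```bash
python3 - <<'E'
from h import *
np.set_printoptions(suppress=True,precision=1)
c=load("s18");g=lambda a:np.array(a)/12+[205,255]
L=onplane(c,g([[140,428],[460,490]]),62);E=onplane(c,g([[80,183],[420,248]]),135.4)
for P in(L,E):print(P,P.mean(0),np.linalg.norm(P[1]-P[0]))
# predicted from wrist
ctr=np.array([638.5,-194.6]);h=np.radians(-42.8);print("pred rear mid",ctr+80*np.array([np.cos(h),np.sin(h)]))
p=np.array([638.6,-197.1]);h=np.radians(46.9-90);print("pred empty front mid",p+80*np.array([np.cos(h),np.sin(h)]))
E
```

```text
[[ 679.8 -269.6   62. ]
 [ 722.  -223.4   62. ]] [ 700.9 -246.5   62. ] 62.594595137248334
[[ 681.3 -273.9  135.4]
 [ 724.  -227.5  135.4]] [ 702.7 -250.7  135.4] 63.05605814097411
pred rear mid [ 697.2 -249. ]
pred empty front mid [ 697.  -251.8]
```

```bash
python3 -m handwheel '[[1.5,1,0,0,55],[3.3,1.8,4,0,55],[3.3,1.8,8,0,55],[3.3,1.8,11,0,55],[3.3,1.8,11,0,55]]' 40
python3 -m handwheel '[[0,0,0,0,55],[0,0,0,0,55]]' 40
python3 - <<'E'
from h import *
goto([637.8,-193.9,75],47.1)
E
```

```text
time_s: 16.48
ee_pos: [636.2, -192.9, 85.8]
tool_rot: [-1.154, -2.92, 0.0]
force: [-1.2, 0.1, -1.4]
finger_gap: 0.718
time_s: 16.65
ee_pos: [636.9, -193.4, 86.7]
tool_rot: [-1.155, -2.921, 0.0]
force: [-0.7, 0.1, -1.1]
finger_gap: 0.723
[-1.   0.3 11.7] cur y deg 46.9 turn units -0.04 (about tool z, j7 1.21) turn units 29.96 (about tool z, j7 1.21)
```

Good alignment. Lower slowly while watching force.

```bash
python3 -m handwheel '[[-0.5,0,2,0,55],[-0.5,0,4,0,55],[-0.5,0,5,0,55],[-0.5,0,5,0,55]]' 40
python3 -m handwheel '[[0,0,1.5,0,55],[0,0,3,0,55],[0,0,3,0,55]]' 40
python3 - <<'E'
from h import *
goto([637.8,-193.9,75],47.1)
shot("scene","s19",(190,200,300,320),6)
E
```

```text
time_s: 16.98
ee_pos: [637.0, -193.5, 81.4]
tool_rot: [-1.155, -2.921, 0.0]
force: [-0.6, -1.0, -1.3]
finger_gap: 0.718
time_s: 17.23
ee_pos: [637.0, -193.5, 78.4]
tool_rot: [-1.155, -2.921, 0.0]
force: [-1.1, 0.1, -0.3]
finger_gap: 0.719
[-0.8  0.2  3.4] cur y deg 46.9 turn units -0.04 (about tool z, j7 1.21) turn units 29.96 (about tool z, j7 1.21)
```

View pics/s19.png

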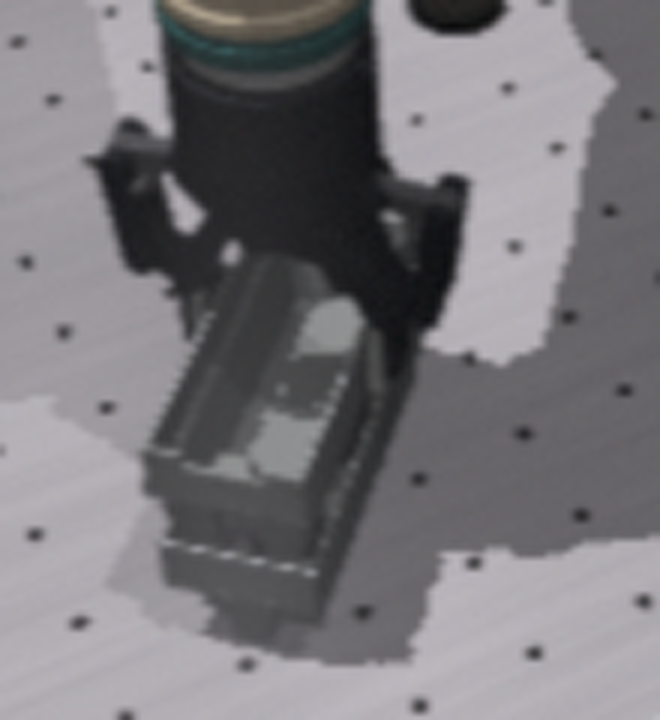

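```bash
python3 -m handwheel '[[0,0,1,0,55],[0,0,1.5,0,55],[0,0,1.5,0,55]]' 40
python3 -m handwheel '[[0,0,1,0,55],[0,0,1.5,0,55],[0,0,1.5,0,55]]' 40
```

```text
time_s: 17.53
ee_pos: [637.2, -193.6, 77.1]
tool_rot: [-1.155, -2.921, -0.0]
force: [0.7, 0.1, -1.0]
finger_gap: 0.722
time_s: 17.78
ee_pos: [637.1, -193.5, 75.6]
tool_rot: [-1.155, -2.921, 0.0]
force: [-0.2, 0.4, -1.6]
finger_gap: 0.72
```

```bash
python3 -m handwheel '[[0,0,0.5,0,55],[0,0,1,0,55],[0,0,1,0,55]]' 40
python3 -m handwheel '[[0,0,0.5,0,55],[0,0,0.5,0,55],[0,0,0.5,0,55]]' 40
```

```text
time_s: 18.03
ee_pos: [637.3, -193.6, 75.0]
tool_rot: [1.155, 2.922, 0.0]
force: [0.2, -0.4, 0.3]
finger_gap: 0.719
time_s: 18.28
ee_pos: [637.3, -193.6, 74.9]
tool_rot: [1.155, 2.921, 0.0]
force: [-2.1, 0.5, 5.6]
finger_gap: 0.721
```

```bash
python3 -m handwheel '[[0,0,0,0,60],[0,0,0,0,63],[0,0,0,0,66],[0,0,0,0,72],[0,0,0,0,85]]' 20
python3 -m handwheel '[[0,0,0,0,85],[0,0,0,0,85],[0,0,0,0,85]]' 20
python3 -c "
from h import *
shot('wrist','w20');shot('scene','s20',(190,200,300,320),6)"
```

```text
time_s: 18.7
ee_pos: [637.2, -193.6, 74.0]
tool_rot: [-1.155, -2.922, 0.0]
force: [0.1, 0.3, -0.1]
finger_gap: 0.96
time_s: 18.95
ee_pos: [637.2, -193.6, 74.2]
tool_rot: [-1.155, -2.922, 0.0]
force: [0.1, 0.3, -0.7]
finger_gap: 0.998
```

View pics/w20.png

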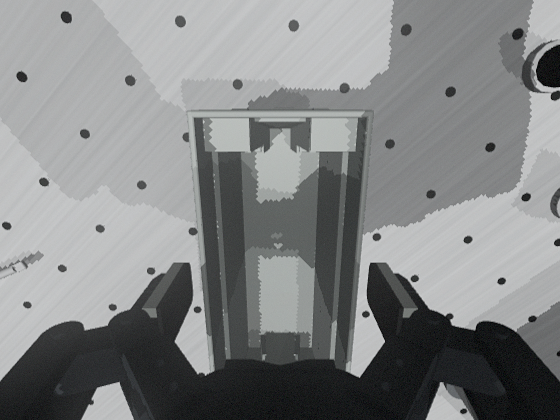

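View pics/s20.png

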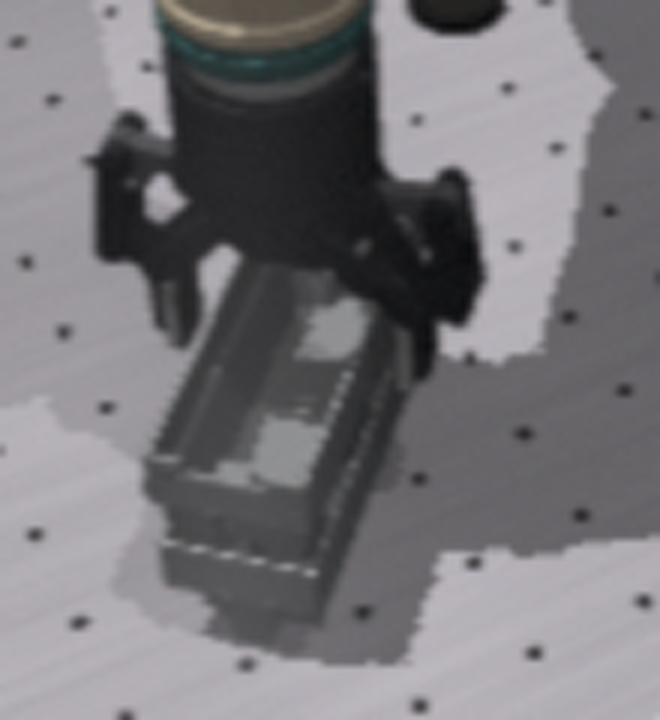

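Released without movement, fingers clear on both sides. Retreat straight up and check.

```bash
python3 -m handwheel '[[0,0,-15,0,85],[0,0,-40,0,85],[0,0,-75,0,85],[0,0,-115,0,85],[0,0,-150,0,85]]' 20
python3 -m handwheel '[[35,15,-20,0,85],[70,30,-20,0,85],[75,30,-20,0,85],[75,30,-20,0,85],[75,30,-20,0,85]]' 20
python3 -c "
from h import *
shot('wrist','w21',(160,60,420,340),2.8);shot('scene','s21',(190,210,300,320),7);shot('top','t21',(290,130,400,230),6);print(env.read_state()['force'],env.read_state()['time_s'])"
```

```text
time_s: 19.47
ee_pos: [637.2, -193.7, 226.4]
tool_rot: [1.155, 2.921, -0.0]
force: [0.7, -0.8, 0.8]
finger_gap: 0.996
time_s: 19.88
ee_pos: [603.0, -120.4, 244.5]
tool_rot: [1.153, 2.922, -0.001]
force: [-0.6, -1.8, -0.4]
finger_gap: 0.998
[-0.1855386   0.70891209  0.4259607 ] 20.0333
```

View pics/w21.png

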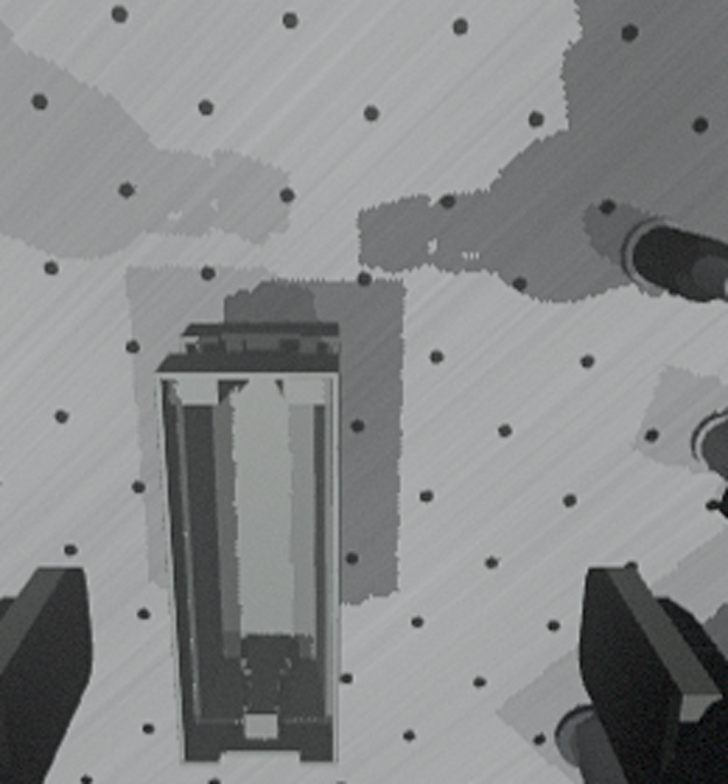

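View pics/s21.png

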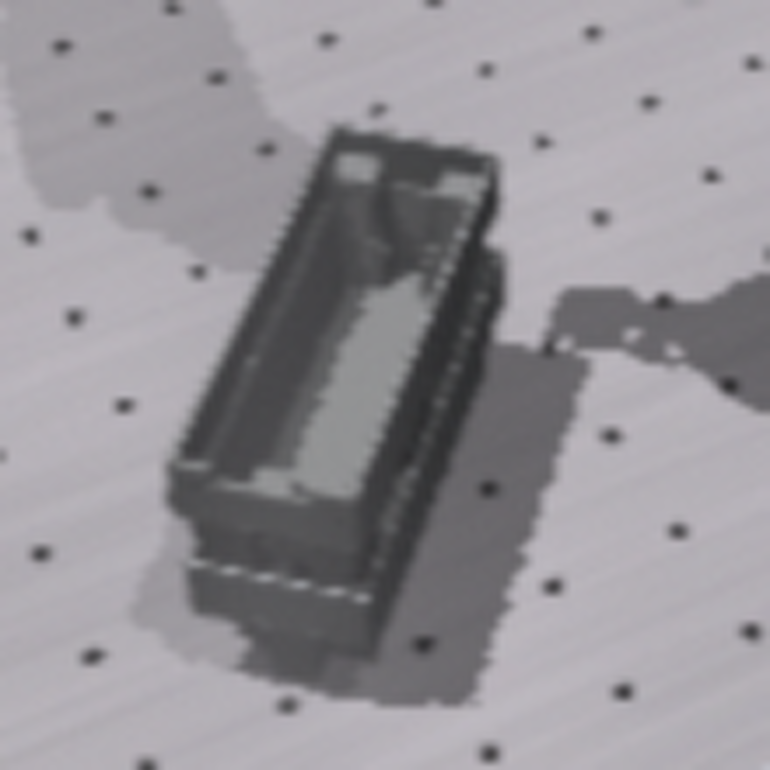

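View pics/t21.png

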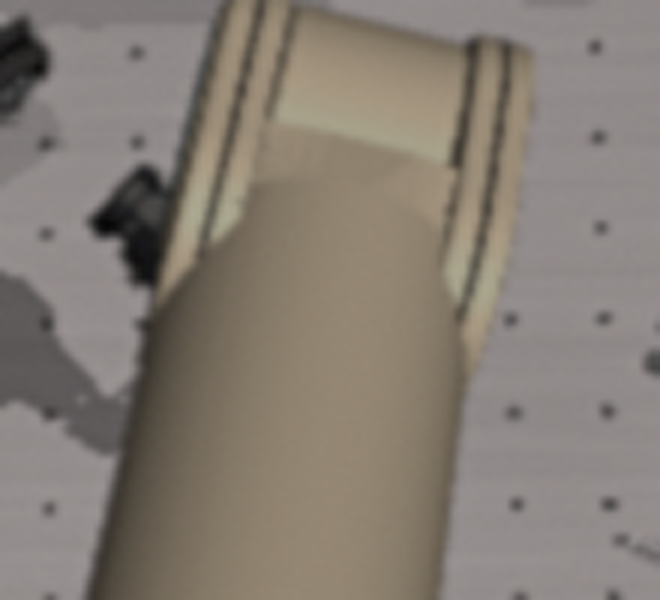

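```bash
python3 - <<'E'
from h import *
np.set_printoptions(suppress=True,precision=1)
c=load("s21");g=lambda a:np.array(a)/7+[190,210]
A=onplane(c,g([[168,467],[362,502]]),112);B=onplane(c,g([[190,565],[374,600]]),62);C=onplane(c,g([[333,128],[497,160]]),112)
for P in(A,B,C):print(P.mean(0),np.linalg.norm(P[1]-P[0]))
print("front-rear diff",(A.mean(0)-B.mean(0)),"len",np.linalg.norm(A.mean(0)-C.mean(0)))
c=load("w21");g=lambda a:np.array(a)/2.8+[160,60]
A=onplane(c,g([[157,373],[339,373]]),112);B=onplane(c,g([[182,333],[339,333]]),62);D=onplane(c,g([[184,762],[337,762]]),112)
for P in(A,B,D):print(P.mean(0),np.linalg.norm(P[1]-P[0]))
print("rear-front diff",A.mean(0)-B.mean(0),"ctr",(A.mean(0)+D.mean(0))/2,np.linalg.norm(A.mean(0)-D.mean(0)))
E
```

```text
[ 701.6 -247.6  112. ] 62.526229422581686
[ 701.1 -245.9   62. ] 61.61777335703799
[ 587.  -141.3  112. ] 60.27294987116759
front-rear diff [ 0.5 -1.7 50. ] len 156.32907841856994
[ 581.4 -140.8  112. ] 60.66517743818512
[ 579.9 -139.2   62. ] 60.94808714351468
[ 696.2 -248.3  112. ] 59.66175115962995
rear-front diff [ 1.5 -1.6 50. ] ctr [ 638.8 -194.5  112. ] 157.31450386670085
```

Both ends align to within about 2 mm at the 50 mm stacked height, with the front notch over the loaded tote's rear. The gripper is clear, so I'm handing in.

```bash
python3 -c "
from station import env
print(env.close_job())"
```

```text
the job is handed in; nothing more can be done
None
```

The empty grey tote is stacked on the loaded one, facing the opposite way. I handed the job in at about 20 s of the 51 s allowed; no verdict is reported.

**What I did**
- **Laying it down:** I gripped it about 10 mm from its raised rear end and swung it down about its front feet. I opened the fingers with its rear rim measured at 62 mm, and it did not move on release.
- **Stacking it:** I took it again at mid-length, turned it about 45° and lowered it. Contact came at the expected 50 mm stacking height with about 6 N, and again nothing moved on release.

**Last checks**
- **End alignment:** in the last scene and wrist pictures, taken as 50 mm up, both ends came out about 2 mm from over the loaded tote's opposite ends. The limit is 12 mm.
- **Loaded tote:** the scene and wrist views put it within 1–2 mm of where it was measured before.
- **Gripper:** it was well clear, with the force reading near zero.

**Not confirmed or not in agreement**
- **Lenses:** the stacked tote hides them. I infer they are upright because the loaded tote hardly moved and contact came at the right height.
- **Top camera:** the arm blocked its view of the stack at the end, so that check failed.
- **Bystanders:** I did not measure them again, but no unexpected contact forces appeared near them.
- **Camera disagreement:** the cameras differed by 2–4 mm on the loaded tote's absolute position, so I relied on differences within one view.

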